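# Latch the split casting mould

## Task

Close the split casting mould: take the latch claw by its little crossbar, feel for the keeper with it and hook its tooth down behind the keeper bar without pressing hard, let go of it, then push the latch lever back down over centre until it lies flat, so that the mould halves are drawn tight together. Be gentle on the lever at the end of its travel, and leave the other things on the bench alone.

Things in the scene. Friction and masses are not known exactly. Their poses are not given: they have to be found in the camera images.
- mould: Bare-metal split mould on a dark base plate (320 x 150 mm), fixed. Origin on the bench under the lever hinge. x axis runs along the latch: the lever lies down to -x, the keeper is at +x; y is parallel to the latch hinges; z up. Fixed half: x -105 to +55 mm, 120 mm wide, top 60 mm above the bench.
- pivot (a point): The axis of the lever's hinge, midway between its two lugs, 72 mm above the bench; axes as the mould's. The lugs reach y = +-24 mm and 81 mm above the bench.
- lever (a joint): Lever angle (rad): 0 = closed, flat and level towards the mould's -x; 1.57 = upright; at most 2.0, leaning to the keeper. Stiff hinge (0.1 N m): stays where left. Once the claw pulls, dead centre is at 0.15 to 0.3; past it the lever snaps shut. Pushing at the paddle's middle takes 1 to 12 N, depending on how the keeper was set.
- handle: The lever's hand paddle: steel plate 34 mm wide (along the hinge), 8 mm thick, reaching from 46 to 81 mm from the hinge axis. Origin ON the hinge axis, the plate lies along its -x; axes equal the mould's when closed. Its face that looks to the keeper when upright is the top face when closed (76 mm above the bench).
- paddle (a point): Centre of the hand paddle, 62 mm from the hinge axis, half-way through its thickness.
- claw_grip (a point): Centre of the claw's crossbar: 12 mm thick, 24 mm long, parallel to the hinges, on a stem above the claw's nose; pinch its two ends, fingers along the mould's y. Carrying it in the mould's x-z plane moves claw and lever together. The claw's hinge has friction: steeply raised it stays up, near level it sinks by its own weight.
- claw_tip (a point): Middle of the end of the claw's downward tooth (4 mm thick along the claw, 16 mm wide, 9 mm deep below the claw's flat underside): 39 mm under the crossbar's centre and 0.5 mm farther along, in the claw's frame. Hooked fully home the tip is about 51 mm above the bench; standing on top of the keeper it is 60 mm or more.
- nose: The claw's nose with tooth, stem and crossbar, on a spring: it draws out along the claw against 4 N/mm, at most 24 mm. Origin at the claw's hinge on the lever (unstretched), which is 28 mm from the lever's hinge axis on the paddle side; x axis along the claw. The crossbar's centre is 117 mm along x and 18 mm along z.
- jaw (a joint): Gap between the mould halves in m: 0 = shut, up to 0.012. The sliding half moves along the mould's x with about 6 N of friction.
- block: Sliding half of the mould: 135 mm long, 120 mm wide, top 47 mm above the bench, carrying the keeper. Its origin is the mould's, shifted by the gap along x. Keeper: dark plate 66 mm long, 40 mm wide, top 60 mm above the bench, with one cross slot (30 mm wide, 12 mm deep); a round bar 6 mm thick (top at 60 mm) fills the slot's near side.
- beaker: Glass beaker beside the mould, 72 mm wide, 95 mm tall: leave alone.
- dish: Clear shallow dish beside the mould, 90 mm wide, 16 mm tall: leave alone.
- brush: Flat brush with a wooden handle, 170 mm long, beside the mould: leave alone.
- bottle: White plastic bottle, 64 mm wide, 150 mm tall: leave alone.
- jar: Amber glass jar, 60 mm wide, 70 mm tall: leave alone.
- panel_a: Brown coated test panel, 150 x 70 x 6 mm: leave alone.
- panel_b: Brown coated test panel, 150 x 70 x 6 mm: leave alone.
- keeper_mid (a point): Middle of the keeper's adjusting range, at bar-top height, on the sliding half. The keeper itself is not measured: its bar's axis is anywhere within 9 mm before or behind this point along x. The tooth belongs in the 8 mm opening behind the bar (3 to 11 mm past the bar's axis, towards +x); elsewhere it stands on top. Seek with a few newtons.

How it is judged:
By the outcome, as a careful person would: the job done as asked, in the order asked, and still so for the second after the job is handed in, with the robot touching nothing.
It also fails if it takes over 72 s, if anything falls off the work surface, if the arm or the gripper's body presses on something with over 40 N, if the wrist force passes 120 N, or if a joint passes its speed limit or range.

## Robot

A 7-joint arm with a two-finger parallel gripper is mounted at the origin on the work surface. World frame = base frame: x ahead of the robot, y to its left, z up, the work surface at z = 0. Lengths are in m, angles in rad, forces in N, time in s.
With the tool pointing down it reaches from about 0.425 to 0.875 m from the base axis. Payload 9.9 kg.
Tool frame: the origin (TCP) lies on the centre line of the jaws, within the pads' length; the fingertips stand 17 mm ahead of it and the grasp point (between the pads) lies 2 mm behind it (arm.nose_length is the distance from the TCP to the fingertips, in m); y points along the fingers, z is the direction in which the jaws open and shut, and the axes are right-handed (so a half turn about y gives the same grasp; the last joint's range is limited). The gripper opens to 85 mm and grips with 20 to 120 N. Pads are 22 mm wide; open, the fingers measure 114 mm over their backs; the gripper's body (76 mm by 85 mm) begins 54 mm behind the grasp point. The pads swing forward as they close: fully open they stand 13 mm farther back than shut.
Start: joints at [-0.084, 0.576, 0.025, 1.437, -0.015, 1.129, -0.057], TCP at [0.675, 0, 0.248] pointing down, gripper open.
Joint ranges: [-2.76, 2.76], [-0.34, 2.15], [-1.52, 1.57], [0.19, 2.46], [-1.09, 4.23], [0.17, 1.99], [-2.82, 2.82]. Speed limits (rad/s): [2.22, 2.22, 3.01, 3.01, 3.14, 3.14, 3.14].

## Interface

Orientations are given as a unit quaternion [w, x, y, z].
In Python, from rig import arm, capture, camera_info, job gives the robot as it stands.
- The arm moves only by the tool servo_tool, never from a script. Its argument "moves" is a list of rows, each an object with "slide": the shift along the tool's x, y, z in cm, a list of three; "rot": the turn, a rotation vector about the tool's x, y, z in degrees, a list of three. In form: [{"slide": [tx, ty, tz], "rot": [rx, ry, rz]}, ...]. A call has 1 to 20 rows; each row shifts and turns the commanded pose from where the row before left it, along the tool's axes as they then stand; what a row does not reach is not made up. A row lasts 1/12 s, in which the tool goes at most 41.7 mm and 7.16 degrees, less where a joint would pass 70% of its speed; a pose out of reach is approached as far as the arm can. A call with a gripper value outside its range is refused whole. "gripper" is the gripper's target within -1 to 1 (shut at 1, half-way at 0, fully open at -1), set as the call begins (left out, the last holds). The fingers move at their own pace and stop on an object; the grip force is fixed at half the most. Time passes only in rows, so rows that do not move let the fingers close. It gives the time, the measured TCP pose, the force and the opening at its end, in the units of the state.
- arm.state(): the state, without advancing time (a new reading comes with each control period).
- capture(name): name is "scene" or "side" or "wrist"; returns the picture (384x512x3 uint8, red, green, blue); there is no depth.
- camera_info(name): a dict with "vertical_fov" (degrees; the focal length in pixels is half the picture's height over the tangent of half this angle, whatever the lens; pixels are square), "cx", "cy" (the principal point, pixels), "rvec" (rotation vector, rad) and "tvec" (3), from world to camera coordinates, as OpenCV has them. Camera axes: x right, y down, z forward; pixel columns grow to the right and rows downward; lengths in m; the calibration is good to about 2 mm. A picture is of the moment at which its call begins: read the wrist's pose just before it. camera_info takes no time and is no camera call; for the wrist camera it gives the pose at the moment of the call.
- job.job_done(): hands the job in, once; it reports no verdict.
The state is a dict: "clock": time; "joint_positions": joint angles; "joint_velocities": joint speeds; "tau": joint torques, N m; "position": TCP position; "tcp_rot": TCP orientation; "ft_force": force on the tool from outside, world axes, zero at the start; "wrist_torque": the same for the moment, N m; "opening": opening from 0.0 (shut) to 1.0 (fully open).
Only numpy, scipy, OpenCV 4.12 (cv2) and the standard library are available. Lean on these libraries where they do the work, as an engineer would, in place of code of your own. Each camera call takes 0.05 s, during which the arm holds its last target.

## Working session

There is one attempt and no reset: what is moved stays moved. The work goes in short steps, Python scripts to look and compute and a tool call to move; the robot and the scene stay as the last step left them, time stands still between calls to the robot, and variables do not carry over. Pictures are saved under pics/ and viewed, and the job is handed in when it is done.

Besides the shell and the picture viewer there is one more tool, called as name(argument=value, ...), one argument or row to a line, values as JSON. servo_tool: Moves the arm, as the interface text tells. Its arguments: {"type":"object","properties":{"moves":{"type":"array"},"gripper":{"type":"number"}},"required":["moves"]}

```bash
mkdir -p pics; ls
cat > h.py <<'E'
import numpy as np, cv2
from rig import arm, capture, camera_info, job
from scipy.spatial.transform import Rotation as R
def cam(name):
    c=camera_info(name); H,W=384,512
    f=H/2/np.tan(np.radians(c['vertical_fov'])/2)
    Rm=cv2.Rodrigues(np.array(c['rvec'],float))[0]; t=np.array(c['tvec'],float)
    return f,c['cx'],c['cy'],Rm,t,c
def ray(C,u,v):
    f,cx,cy,Rm,t=C[:5]
    d=Rm.T@np.array([(u-cx)/f,(v-cy)/f,1]); return -Rm.T@t,d/np.linalg.norm(d)
def plane(C,u,v,z):
    o,d=ray(C,u,v); return o+d*(z-o[2])/d[2]
def proj(C,p):
    f,cx,cy,Rm,t=C[:5]; q=Rm@np.array(p)+t; return np.array([cx+f*q[0]/q[2],cy+f*q[1]/q[2]])
def snap(name,fn):
    C=cam(name); im=capture(name); np.save('pics/'+fn+'.npy',im)
    cv2.imwrite('pics/'+fn+'.png',im[:,:,::-1]); return im,C
E
python3 - <<'E'
from h import *
s=arm.state(); print(s)
for n in ['scene','side','wrist']:
    im,C=snap(n,n+'0'); print(n,C[5])
E
```

```text
pics
{'clock': 0.0, 'joint_positions': array([-0.0837958 ,  0.5765313 ,  0.02484542,  1.43794278, -0.01503586,
        1.12897795, -0.05649007]), 'joint_velocities': array([ 0.00091299,  0.00065638,  0.00048073,  0.00103144, -0.00097521,
       -0.00044223,  0.00021238]), 'tau': array([ 1.10782021e-03, -7.65753937e+01,  2.25157209e+00, -2.85965914e+01,
        1.54639565e-02,  1.25475466e-02,  7.09064329e-05]), 'position': array([6.74563747e-01, 1.37811970e-05, 2.47430921e-01]), 'tcp_rot': array([-0.49957293,  0.50043815, -0.50039862,  0.4995896 ]), 'ft_force': array([ 0.1605217 , -0.2922121 ,  0.02534593]), 'wrist_torque': array([-0.01432923,  0.00608448, -0.00197605]), 'opening': 0.9970138312920979}
scene {'vertical_fov': 56.202979578918416, 'cx': 263.3690826892116, 'cy': 194.3038242143635, 'rvec': array([ 2.39218999,  1.00261417, -0.29436758]), 'tvec': array([-0.41876063, -0.31510361,  1.4705752 ])}
side {'vertical_fov': 44.860954578118935, 'cx': 261.0360085778368, 'cy': 194.9482399997782, 'rvec': array([ 0.70282679, -2.40437096,  1.37557225]), 'tvec': array([0.50444825, 0.23412222, 1.35603081])}
wrist {'vertical_fov': 63.33531623149801, 'cx': 249.5204947316621, 'cy': 189.21432609473356, 'rvec': array([-2.84120424e+00, -5.32831208e-04,  5.48625986e-04]), 'tvec': array([-0.67469971, -0.03756926,  0.37829717])}
```

View pics/scene0.png

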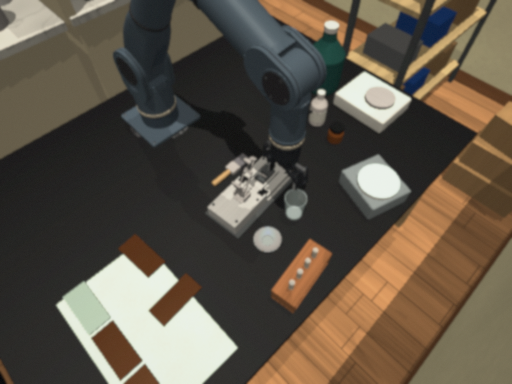

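View pics/side0.png

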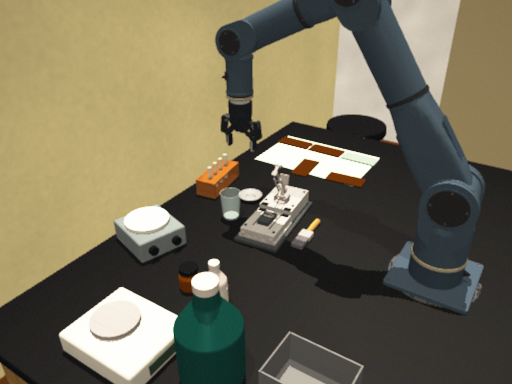

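View pics/wrist0.png

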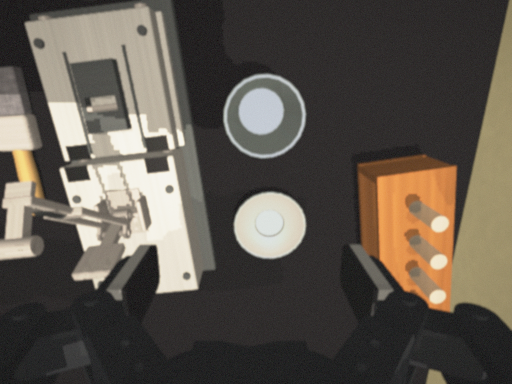

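Run:
```python
import cv2
im=cv2.imread('pics/wrist0.png')
cv2.imwrite('pics/w0z.png',cv2.resize(im[0:300,0:250],None,fx=2.6,fy=2.0*1,interpolation=cv2.INTER_CUBIC) if 0 else cv2.resize(im[0:300,0:250],(500,600),interpolation=cv2.INTER_CUBIC))
im=cv2.imread('pics/side0.png')
cv2.imwrite('pics/s0z.png',cv2.resize(im[155:260,220:340],(686,600),interpolation=cv2.INTER_CUBIC))
im=cv2.imread('pics/scene0.png')
cv2.imwrite('pics/c0z.png',cv2.resize(im[140:250,195:315],(655,600),interpolation=cv2.INTER_CUBIC))
```

```text
(no output)
```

View pics/w0z.png

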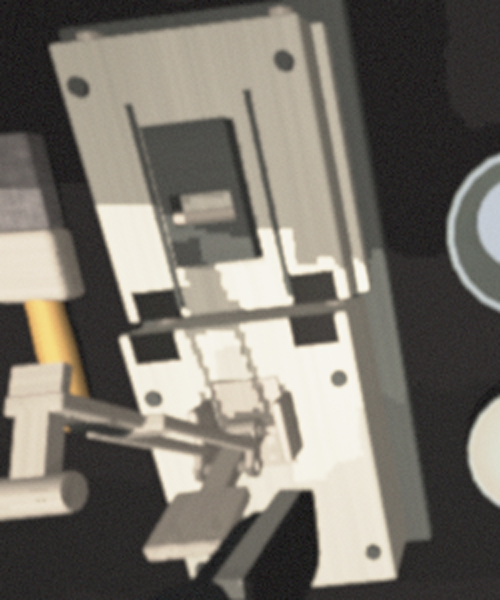

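View pics/s0z.png

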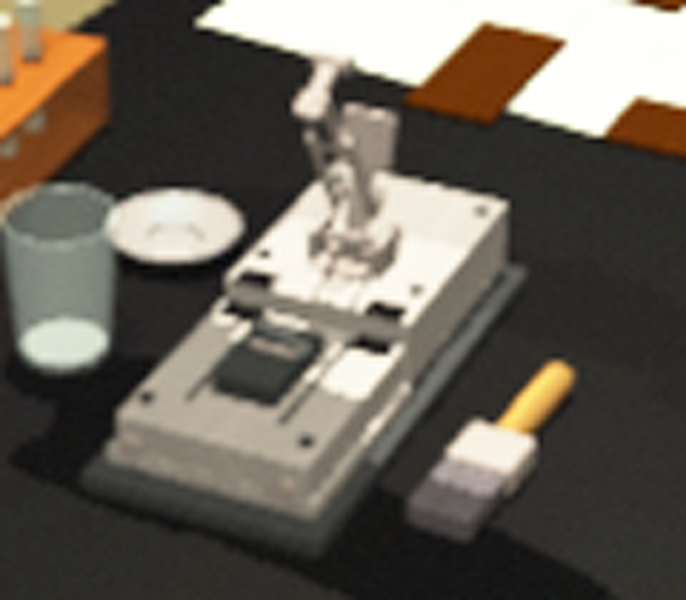

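View pics/c0z.png

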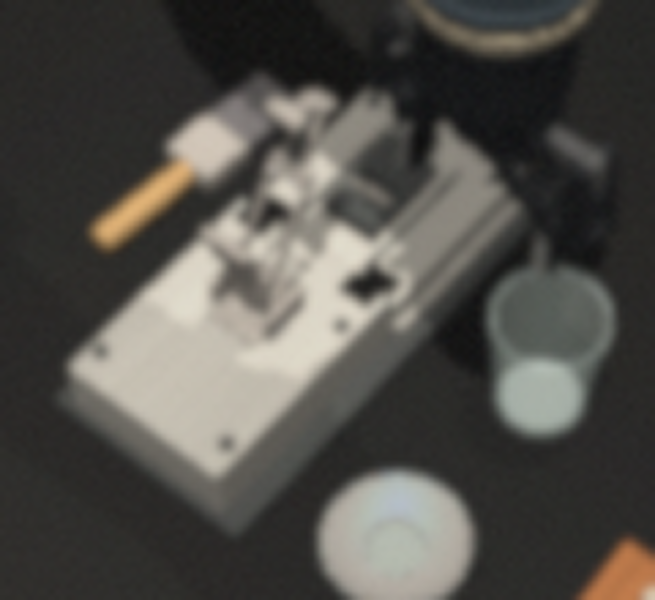

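Run:
```python
from h import *
W=cam('wrist');S=cam('side');C=cam('scene')
zw=lambda u,v:(u/2,v/2)
zs=lambda u,v:(220+u*120/686,155+v*105/600)
zc=lambda u,v:(195+u*120/655,140+v*110/600)
P=[]
for n,(K,uv,m) in {'w1':(W,zw(120,337),(.055,.06)),'w2':(W,zw(345,312),(.055,-.06)),'w3':(W,zw(398,577),(-.105,-.06)),
 'c1':(C,zc(70,368),(-.105,.06)),'c2':(C,zc(215,475),(-.105,-.06)),'s1':(S,zs(508,207),(-.105,.06)),'s2':(S,zs(398,340),(.055,.06)),'s3':(S,zs(228,278),(.055,-.06))}.items():
    p=plane(K,*uv,0.060); P.append((m,p[:2])); print(n,m,p.round(4))
A=np.array([m for m,_ in P]);B=np.array([p for _,p in P])
M,inl=cv2.estimateAffinePartial2D(A,B,ransacReprojThreshold=0.006)
a=np.arctan2(M[1,0],M[0,0]);print(M,np.hypot(M[0,0],M[1,0]),np.degrees(a),inl.ravel()); print((A@M[:,:2].T+M[:,2]-B).round(4))
# sliding block corners z=.047
for n,uv in {'nearL':(133,322),'nearR':(358,290),'farL':(50,45),'farR':(300,12)}.items(): print(n,plane(W,*zw(*uv),.047).round(4))
print('bar',[plane(W,*zw(*uv),.060).round(4) for uv in [(180,195),(182,220),(232,192),(232,218)]])
print('wristcam',ray(W,0,0)[0])
```

```text
w1 (0.055, 0.06) [0.4798 0.0018 0.06  ]
w2 (0.055, -0.06) [0.5965 0.0148 0.06  ]
w3 (-0.105, -0.06) [ 0.616  -0.1416  0.06  ]
c1 (-0.105, 0.06) [ 0.4988 -0.1567  0.06  ]
c2 (-0.105, -0.06) [ 0.6125 -0.1432  0.06  ]
s1 (-0.105, 0.06) [ 0.4906 -0.147   0.06  ]
s2 (0.055, 0.06) [0.4726 0.0232 0.06  ]
s3 (0.055, -0.06) [0.5923 0.0181 0.06  ]
[[-0.12189738 -0.98108831  0.54331759]
 [ 0.98108831 -0.12189738 -0.04571609]] 0.9886320017810117 97.08253847581688 [1 1 1 1 1 0 0 1]
[[-0.002  -0.0008]
 [-0.001   0.0007]
 [-0.001   0.0002]
 [-0.0016  0.0006]
 [ 0.0024  0.0018]
 [ 0.0067 -0.009 ]
 [ 0.0051 -0.0223]
 [ 0.0032 -0.0026]]
nearL [0.48   0.0069 0.047 ]
nearR [0.6009 0.024  0.047 ]
farL [0.4641 0.1392 0.047 ]
farR [0.5827 0.153  0.047 ]
bar [array([0.5213, 0.0719, 0.06  ]), array([0.5205, 0.0602, 0.06  ]), array([0.5465, 0.0733, 0.06  ]), array([0.5449, 0.0612, 0.06  ])]
wristcam [0.67487348 0.07625443 0.37229293]
```

Run:
```python
from h import *
s=arm.state();q=s['tcp_rot'];print(R.from_quat(q[[1,2,3,0]]).as_matrix().round(3))
```

```text
[[ 0.    -0.001  1.   ]
 [-1.    -0.     0.   ]
 [ 0.    -1.    -0.001]]
```

servo_tool(
  moves=[
    {"slide": [0, -3.5, 0], "rot": [0, 0, 0]},
    {"slide": [0, -3.5, 0], "rot": [0, -3, 0]},
    {"slide": [1.5, -1, -3.2], "rot": [0, -4, 0]},
    {"slide": [1.5, 0, -3.2], "rot": [0, 0, 0]},
    {"slide": [1.5, 0, -3.2], "rot": [0, 0, 0]},
    {"slide": [1.5, 0, -3.2], "rot": [0, 0, 0]},
    {"slide": [0, 0, 0], "rot": [0, 0, 0]},
    {"slide": [0, 0, 0], "rot": [0, 0, 0]},
    {"slide": [0, 0, 0], "rot": [0, 0, 0]},
  ],
)

```text
clock: 0.9
position: [0.5544, -0.0727, 0.3285]
tcp_rot: [0.53, -0.529, 0.468, -0.469]
ft_force: [0.2, 0.6, -0.1]
opening: 1.001
```

Run:
```python
from h import *
im,C=snap('wrist','w1'); cv2.imwrite('pics/w1z.png',cv2.resize(im[:,:,::-1],(800,600),interpolation=cv2.INTER_CUBIC))
im,C2=snap('side','s1');cv2.imwrite('pics/s1z.png',cv2.resize(im[155:260,220:340,::-1],(686,600),interpolation=cv2.INTER_CUBIC))
import pickle;pickle.dump(C,open('w1.pkl','wb'))
```

```text
(no output)
```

View pics/w1z.png

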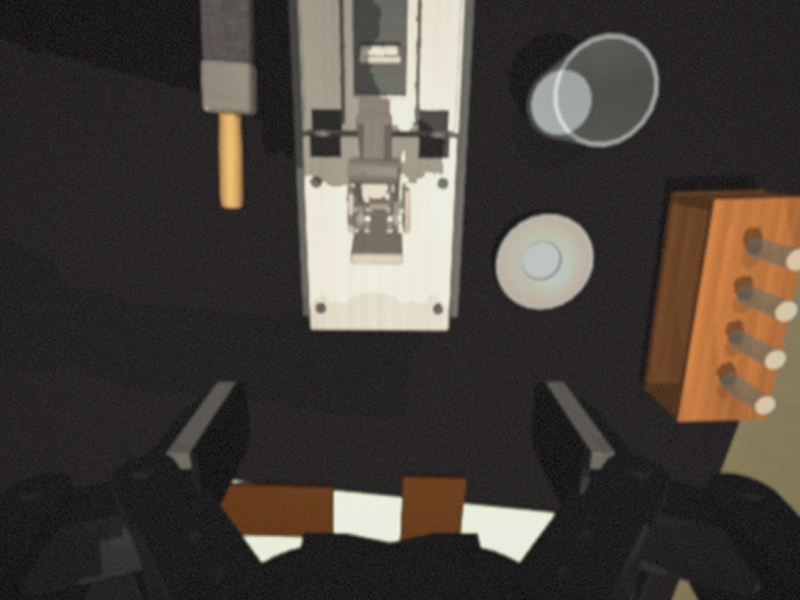

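View pics/s1z.png

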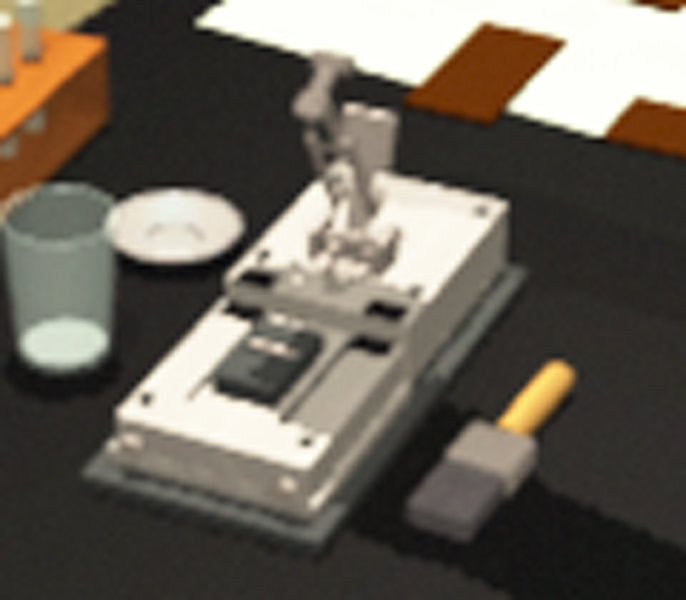

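Run:
```python
import numpy as np,cv2
im=np.load('pics/w1.npy')[0:215,185:305,::-1]
a=cv2.resize(im[0:100],(720,600),interpolation=cv2.INTER_CUBIC); cv2.imwrite('pics/w1a.png',a)
a=cv2.resize(im[90:190],(720,600),interpolation=cv2.INTER_CUBIC); cv2.imwrite('pics/w1b.png',a)
```

```text
(no output)
```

View pics/w1a.png

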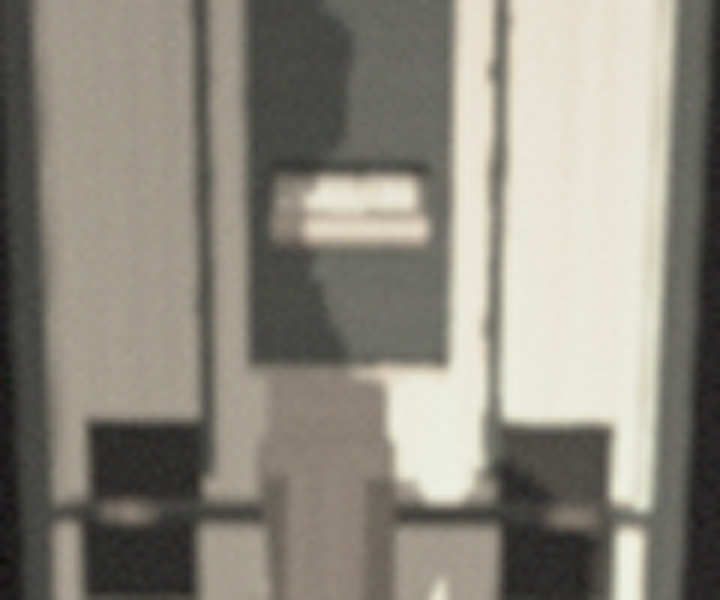

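View pics/w1b.png

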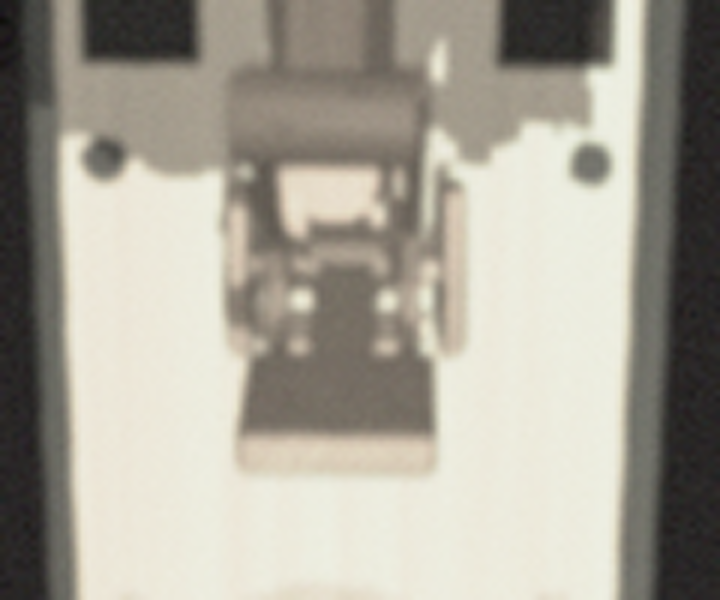

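```bash
cat > m.py <<'E'
from h import *
import pickle
C1=pickle.load(open('w1.pkl','rb'))
z=lambda u,v,o:(185+u/6,o+v/6)
E
python3 - <<'E'
from m import *
pts={'fL':(z(52,510,0),(.055,.06)),'fR':(z(645,512,0),(.055,-.06))}
# full-image far end corners (800x600 scale 1.5625)
A=[];B=[]
for uv,m in [(z(52,600,0),None),(z(645,600,0),None),((310/1.5625,330/1.5625),(-.105,.06)),((449/1.5625,329/1.5625),(-.105,-.06)),(z(52,518,0),(.055,.06)),(z(645,520,0),(.055,-.06))]:
    p=plane(C1,*uv,.060); print(uv,m,p.round(4))
    if m: A.append(m);B.append(p[:2])
M,_=cv2.estimateAffinePartial2D(np.array(A),np.array(B)); s=np.hypot(M[0,0],M[1,0]); print(M[:,2],s,np.degrees(np.arctan2(M[1,0],M[0,0])))
print((np.array(A)@M[:,:2].T+M[:,2]-np.array(B)).round(4))
c=np.array(B).mean(0); yaw=np.arctan2(M[1,0],M[0,0]); ex=np.array([np.cos(yaw),np.sin(yaw)]);ey=np.array([-ex[1],ex[0]])
org=c+.025*ex; print('org',org,np.degrees(yaw))
mf=lambda p:((p[:2]-org)@ex,(p[:2]-org)@ey,p[2])
f=lambda p:np.round(np.array(mf(p))*1e3,1)
print('bar ctr',f(plane(C1,*z(350,228,0),.059)),f(plane(C1,*z(350,212,0),.059)),f(plane(C1,*z(350,243,0),.059)),'open far', f(plane(C1,*z(350,168,0),.060)))
print('keeper near edge',f(plane(C1,*z(350,365,0),.060)),'sides',f(plane(C1,*z(248,300,0),.06)),f(plane(C1,*z(450,300,0),.06)))
print('block edge', f(plane(C1,*z(52,503,0),.047)), 'gap top',f(plane(C1,*z(420,503,0),.047)))
print('lugs',f(plane(C1,*z(237,190,90),.081)),f(plane(C1,*z(237,350,90),.078)),f(plane(C1,*z(452,180,90),.081)))
# crossbar
W0c=(307.7,)
E
```

```text
(193.66666666666666, 100.0) None [ 0.4795 -0.0135  0.06  ]
(292.5, 100.0) None [0.5986 0.0012 0.06  ]
(198.4, 211.2) (-0.105, 0.06) [ 0.4959 -0.157   0.06  ]
(287.36, 210.56) (-0.105, -0.06) [ 0.6151 -0.1415  0.06  ]
(193.66666666666666, 86.33333333333333) (0.055, 0.06) [0.4784 0.0023 0.06  ]
(292.5, 86.66666666666667) (0.055, -0.06) [0.5961 0.0164 0.06  ]
[ 0.5434262  -0.04522003] 0.9967578904721417 96.76409480427972
[[ 0.0005  0.0008]
 [ 0.0001 -0.0006]
 [-0.0008 -0.0001]
 [ 0.0003 -0.0001]]
org [ 0.54341666 -0.04513955] 96.76409480427972
bar ctr [107.9  -0.6  59. ] [110.7  -0.6  59. ] [105.3  -0.6  59. ] open far [118.1  -0.7  60. ]
keeper near edge [83.4 -0.6 60. ] sides [95.  19.1 60. ] [ 95.2 -20.   60. ]
block edge [57.9 61.  47. ] gap top [ 58.3 -14.8  47. ]
lugs [15.2 21.2 81. ] [-16.8  22.1  78. ] [ 17.3 -20.8  81. ]
```

```bash
cat >> m.py <<'E'
org=np.array([.5434,-.0451]); yaw=np.radians(96.76); ex=np.array([np.cos(yaw),np.sin(yaw)]);ey=np.array([-ex[1],ex[0]])
def mf(p): p=np.asarray(p,float); return np.array([(p[:2]-org)@ex,(p[:2]-org)@ey,p[2]])*1e3
def wf(m): m=np.asarray(m)/1e3; return np.array([*(org+ex*m[0]+ey*m[1]),m[2]])
def yplane(K,u,v,y=0.):
    o,d=ray(K,u,v); o2=mf(o); d2=mf(o+d)-o2; return o2+d2*(y-o2[1])/d2[1]
def tri(K1,a,K2,b):
    o1,d1=ray(K1,*a);o2,d2=ray(K2,*b)
    s=np.linalg.lstsq(np.c_[d1,-d2],o2-o1,rcond=None)[0]
    p,q=o1+s[0]*d1,o2+s[1]*d2; return mf((p+q)/2),np.linalg.norm(p-q)*1e3
E
python3 - <<'E'
from m import *
S=cam('side')
zs=lambda u,v:(220+u*120/686,155+v*105/600)
o,d=ray(C1,*z(326,115,90)); o2=mf(o);d2=mf(o+d)-o2
print('cam',o2.round(1))
for h in (200,210,220,230,240): print('crossbar at h',h,(o2+d2*(h-o2[2])/d2[2]).round(1))
a=z(326,115,90)
for uv in [(318,95),(315,98),(322,92)]: print('tri side',tri(C1,a,S,zs(*uv)))
# paddle end: ray z(338,452)
o,d=ray(C1,*z(338,452,90));o2=mf(o);d2=mf(o+d)-o2
for h in (120,130,140,145,150,153):
    p=o2+d2*(h-o2[2])/d2[2]; print('paddle',h,p.round(1),np.hypot(p[0],h-72),np.arctan2(h-72,-p[0]))
print('paddle tri',tri(C1,z(338,450,90),S,zs(370,105)))
# w0 rays in y plane: camera W0
import numpy as np
c=dict(vertical_fov=63.33531623149801,cx=249.5204947316621,cy=189.21432609473356,rvec=[-2.84120424e+00,-5.32831208e-04,5.48625986e-04],tvec=[-0.67469971,-0.03756926,0.37829717])
W0=(192/np.tan(np.radians(c['vertical_fov'])/2),c['cx'],c['cy'],cv2.Rodrigues(np.array(c['rvec']))[0],np.array(c['tvec']))
print('crossbar right end',tri(C1,z(424,112,90),W0,(34,247)), yplane(W0,34,247,-12))
print('paddle corners w0',tri(C1,z(437,435,90),W0,(247/2,490/2)),tri(C1,z(240,435,90),W0,(165/2,492/2)))
E
```

```text
cam [ 47.5  -7.4 453.2]
crossbar at h 200 [ 35.2   0.2 200. ]
crossbar at h 210 [ 3.57e+01 -1.00e-01  2.10e+02]
crossbar at h 220 [ 36.2  -0.4 220. ]
crossbar at h 230 [ 36.7  -0.7 230. ]
crossbar at h 240 [ 37.1  -1.  240. ]
tri side (array([ 36.35694898,  -3.276144  , 185.57788938]), np.float64(8.62884307657525))
tri side (array([ 36.65524394,  -4.02208772, 183.65987111]), np.float64(10.413657465655033))
tri side (array([ 35.93648629,  -2.272229  , 187.48127661]), np.float64(6.275223728390302))
paddle 120 [-28.3   0.7 120. ] 55.71604644730523 1.0382386034635132
paddle 130 [-26.    0.5 130. ] 63.56697531874641 1.1491672768645809
paddle 140 [-23.7   0.2 140. ] 72.02492731908221 1.2349070786262504
paddle 145 [-2.26e+01  1.00e-01  1.45e+02] 76.41914216444708 1.27053098113626
paddle 150 [-21.5  -0.  150. ] 80.89973574835182 1.3022455026210236
paddle 153 [-2.08e+01 -1.00e-01  1.53e+02] 83.62378902751152 1.3196327489583515
paddle tri (array([-20.68202522,   0.18100604, 152.59942271]), np.float64(0.6142666271519167))
crossbar right end (array([ 36.06131292, -12.49556079, 212.10033522]), np.float64(0.30748231944984694)) [ 35.62932782 -12.         211.43152215]
paddle corners w0 (array([-20.90208376, -15.00973295, 112.49027912]), np.float64(12.364457572069865)) (array([-18.80868847,  21.85130367, 113.84464793]), np.float64(16.24626028883853))
```

```bash
cat > kin.py <<'E'
import numpy as np
from scipy.optimize import fsolve
def fk(th,ph):
    H=np.array([-28*np.cos(th),72+28*np.sin(th)]); c,s=np.cos(ph),np.sin(ph)
    g=lambda a,b:H+np.array([a*c-b*s,a*s+b*c]); return g(117,18),g(117.5,-21)
def ik_tip(t,g=(1.3,0.)): return fsolve(lambda q:fk(*q)[1]-t,g)
def ik_grip(t,g=(1.3,1.)): return fsolve(lambda q:fk(*q)[0]-t,g)
E
python3 - <<'E'
from kin import *
q=ik_grip(np.array([35.5,210.]));print(q,fk(*q))
for x in (108,111,113,115,117):
  for h in (75,66,60,55,51):
    for g in ((1.9,-.2),(0.9,0)):
        q=ik_tip(np.array([x,h]),g); print(x,h,q.round(3),np.degrees(q[1]).round(1),fk(*q)[0].round(1),np.allclose(fk(*q)[1],(x,h)))
E
```

```text
[1.34187261 1.05676538] (array([ 35.49999999, 210.        ]), array([ 69.7058602 , 191.25942564]))
108 75 [ 1.243 -0.021] -1.2 [108.3 114. ] True
108 75 [ 1.243 -0.021] -1.2 [108.3 114. ] True
108 66 [ 1.331 -0.105] -6.0 [111.6 104.8] True
108 66 [ 1.331 -0.105] -6.0 [111.6 104.8] True
108 60 [ 1.406 -0.161] -9.3 [113.8  98.6] True
108 60 [ 1.406 -0.161] -9.3 [113.8  98.6] True
108 55 [ 1.478 -0.209] -12.0 [115.6  93.3] True
108 55 [ 1.478 -0.209] -12.0 [115.6  93.3] True
108 51 [ 1.541 -0.246] -14.1 [117.   88.9] True
108 51 [ 1.541 -0.246] -14.1 [117.   88.9] True
111 75 [ 1.361 -0.029] -1.7 [111.6 114. ] True
111 75 [ 1.361 -0.029] -1.7 [111.6 114. ] True
111 66 [ 1.446 -0.11 ] -6.3 [114.8 104.8] True
111 66 [ 1.446 -0.11 ] -6.3 [114.8 104.8] True
111 60 [ 1.518 -0.165] -9.4 [116.9  98.6] True
111 60 [ 1.518 -0.165] -9.4 [116.9  98.6] True
111 55 [ 1.587 -0.21 ] -12.0 [118.6  93.2] True
111 55 [ 1.587 -0.21 ] -12.0 [118.6  93.2] True
111 51 [ 1.647 -0.245] -14.1 [120.  89.] True
111 51 [ 1.647 -0.245] -14.1 [120.  89.] True
113 75 [ 1.436 -0.032] -1.8 [113.7 114. ] True
113 75 [ 1
[... 664 characters left out ...]
6  -0.164] -9.4 [120.9  98.6] True
115 55 [ 1.725 -0.207] -11.8 [122.5  93.3] True
115 55 [ 1.725 -0.207] -11.8 [122.5  93.3] True
115 51 [ 1.782 -0.24 ] -13.8 [123.8  89. ] True
115 51 [ 1.782 -0.24 ] -13.8 [123.8  89. ] True
117 75 [ 1.581 -0.034] -2.0 [117.8 114. ] True
117 75 [ 1.581 -0.034] -2.0 [117.8 114. ] True
117 66 [ 1.662 -0.111] -6.4 [120.8 104.8] True
117 66 [ 1.662 -0.111] -6.4 [120.8 104.8] True
117 60 [ 1.729 -0.162] -9.3 [122.8  98.6] True
117 60 [ 1.729 -0.162] -9.3 [122.8  98.6] True
117 55 [ 1.793 -0.203] -11.7 [124.4  93.3] True
117 55 [ 1.793 -0.203] -11.7 [124.4  93.3] True
117 51 [ 1.849 -0.236] -13.5 [125.6  89. ] True
117 51 [ 1.849 -0.236] -13.5 [125.6  89. ] True
```

```bash
cat >> m.py <<'E'
def st():
    s=arm.state(); Rm=R.from_quat(s['tcp_rot'][[1,2,3,0]]).as_matrix()
    B=np.c_[np.r_[ex,0],np.r_[ey,0],[0,0,1]]
    F=B.T@s['ft_force']
    print('t',round(s['clock'],2),'mould TCP',mf(s['position']).round(1),'F(mould)',F.round(1),'open',round(s['opening'],3)); print('tool axes in mould\n',(B.T@Rm).round(3))
    return s,B.T@Rm
def go(t):
    s,T=st(); print('slide cm',(T.T@(np.array(t)-mf(s['position']))/10).round(2))
E
python3 -c "
from m import *
go([35.5,-.4,207])"
```

```text
t 1.0 mould TCP [-28.2  -8.2 328. ] F(mould) [-0.2  0.3 -0.9] open 1.0
tool axes in mould
 [[-1.     0.     0.006]
 [-0.006 -0.    -1.   ]
 [-0.    -1.     0.   ]]
slide cm [-6.36 12.11 -0.75]
```

servo_tool(
  moves=[
    {"slide": [-2.2, 0, -0.3], "rot": [0, 0, 0]},
    {"slide": [-2.2, 0, -0.3], "rot": [0, 0, 0]},
    {"slide": [-1.96, 1, -0.15], "rot": [0, 0, 0]},
    {"slide": [0, 2.5, 0], "rot": [0, 0, 0]},
    {"slide": [0, 2.5, 0], "rot": [0, 0, 0]},
    {"slide": [0, 2.5, 0], "rot": [0, 0, 0]},
    {"slide": [0, 2, 0], "rot": [0, 0, 0]},
    {"slide": [0, 1.6, 0], "rot": [0, 0, 0]},
    {"slide": [0, 0, 0], "rot": [0, 0, 0]},
    {"slide": [0, 0, 0], "rot": [0, 0, 0]},
    {"slide": [0, 0, 0], "rot": [0, 0, 0]},
  ],
)

```text
clock: 1.92
position: [0.5397, -0.0103, 0.208]
tcp_rot: [0.53, -0.53, 0.468, -0.469]
ft_force: [0.8, -0.1, 0.3]
opening: 0.997
```

Run:
```python
from m import *
im,C=snap('wrist','w2'); cv2.imwrite('pics/w2z.png',cv2.resize(im[:,:,::-1],(800,600),interpolation=cv2.INTER_CUBIC))
pickle.dump(C,open('w2.pkl','wb'))
go([35.5,-.4,207])
im,C2=snap('side','s2');cv2.imwrite('pics/s2z.png',cv2.resize(im[125:230,220:340,::-1],(686,600),interpolation=cv2.INTER_CUBIC))
```

```text
t 1.97 mould TCP [ 34.9  -0.5 208.3] F(mould) [0.2 1.2 1.3] open 0.997
tool axes in mould
 [[-1.     0.     0.005]
 [-0.005 -0.002 -1.   ]
 [ 0.    -1.     0.002]]
slide cm [-0.06  0.13 -0.01]
```

View pics/w2z.png

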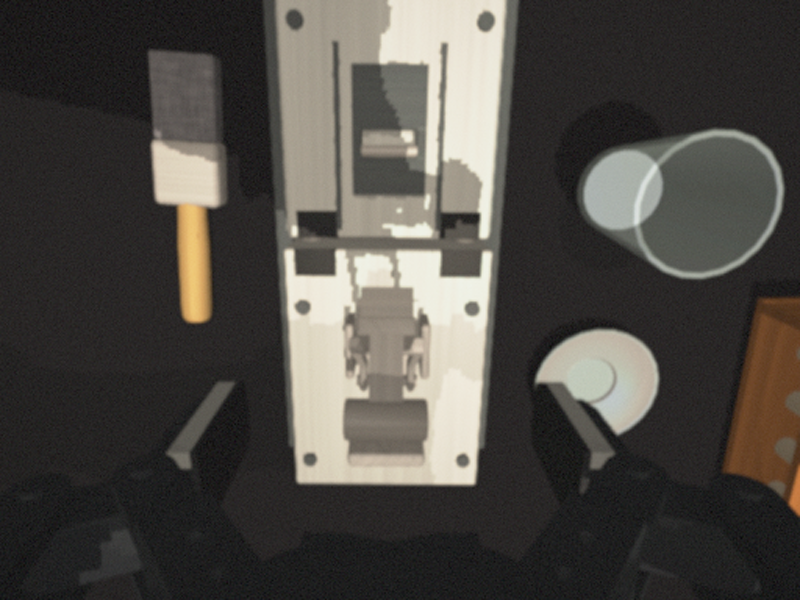

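View pics/s2z.png

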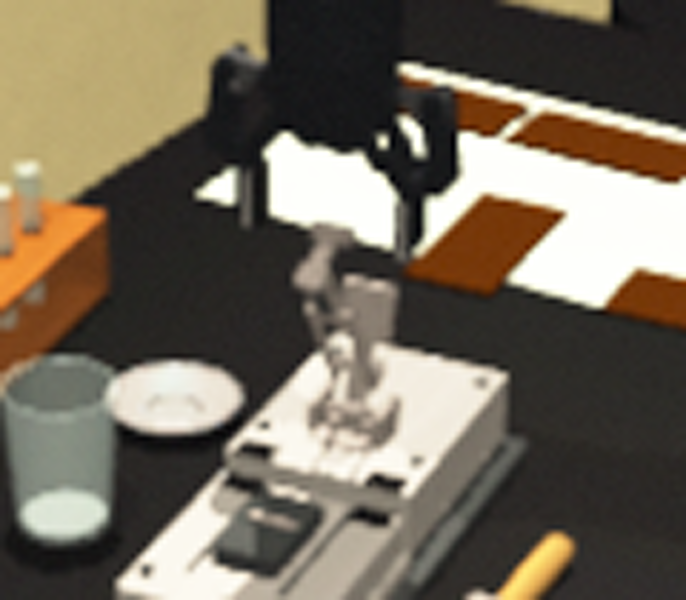

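Run:
```python
from m import *
C2=pickle.load(open('w2.pkl','rb')); k=1.5625
for y2 in (415,425,435):
    print(y2,tri(C1,z(326,115,90),C2,(386/k,y2/k)))
print(tri(C1,z(424,115,90),C2,(427/k,425/k)),tri(C1,z(228,115,90),C2,(345/k,425/k)))
S=cam('side'); p=proj(S,wf([35.5,-.4,210])); print('side zoom',(p-[220,125])*[686/120,600/105])
p=proj(S,wf([34.9,-.5,208.3])); 
for m in ([34.9,42,205],[34.9,-42,205]): print((proj(S,wf(m))-[220,125])*[686/120,600/105])
for m in ([-105,60,60],[-105,-60,60]): print((proj(S,wf(m))-[220,125])*[686/120,600/105])
for m in ([34.9,42,205],[34.9,-42,205],[35.5,0,160]): print('w2',proj(C2,wf(m))*k)
```

```text
415 (array([ 35.50708261,   0.215683  , 206.63282428]), np.float64(0.4447152156316103))
425 (array([3.57847505e+01, 1.13413526e-01, 2.12404955e+02]), np.float64(0.5843927328300074))
435 (array([3.60417519e+01, 1.88484096e-02, 2.17742279e+02]), np.float64(0.7135294488879375))
(array([ 35.76648727, -11.80404699, 212.21924072]), np.float64(1.2673792078866133)) (array([ 35.74450742,  12.01308071, 212.44505189]), np.float64(0.1068033761229309))
side zoom [331.37037482 228.30324552]
[400.47380762 250.44608041]
[265.57354443 221.6157785 ]
[507.06749599 369.7392963 ]
[332.70066354 329.91732507]
w2 [245.96877878 413.34933694]
w2 [528.76107212 414.35106245]
w2 [387.8346773  350.76573227]
```

servo_tool(
  gripper=1,
  moves=[
    {"slide": [-0.08, 0, 0], "rot": [0, 0, 0]},
    {"slide": [0, 0, 0], "rot": [0, 0, 0]},
    {"slide": [0, 0, 0], "rot": [0, 0, 0]},
    {"slide": [0, 0, 0], "rot": [0, 0, 0]},
    {"slide": [0, 0, 0], "rot": [0, 0, 0]},
    {"slide": [0, 0, 0], "rot": [0, 0, 0]},
    {"slide": [0, 0, 0], "rot": [0, 0, 0]},
    {"slide": [0, 0, 0], "rot": [0, 0, 0]},
    {"slide": [0, 0, 0], "rot": [0, 0, 0]},
    {"slide": [0, 0, 0], "rot": [0, 0, 0]},
    {"slide": [0, 0, 0], "rot": [0, 0, 0]},
    {"slide": [0, 0, 0], "rot": [0, 0, 0]},
  ],
)

```text
clock: 3.02
position: [0.5388, -0.0098, 0.2074]
tcp_rot: [0.53, -0.53, 0.469, -0.468]
ft_force: [-2.2, 2.2, 5.3]
opening: 0.263
```

Run:
```python
from m import *
st()
im,C=snap('wrist','w3'); cv2.imwrite('pics/w3z.png',cv2.resize(im[:,:,::-1],(800,600),interpolation=cv2.INTER_CUBIC))
```

```text
t 3.02 mould TCP [ 35.6   0.5 207.4] F(mould) [2.5 1.9 5.3] open 0.263
tool axes in mould
 [[-1.     0.     0.004]
 [-0.004 -0.    -1.   ]
 [-0.    -1.     0.   ]]
```

View pics/w3z.png

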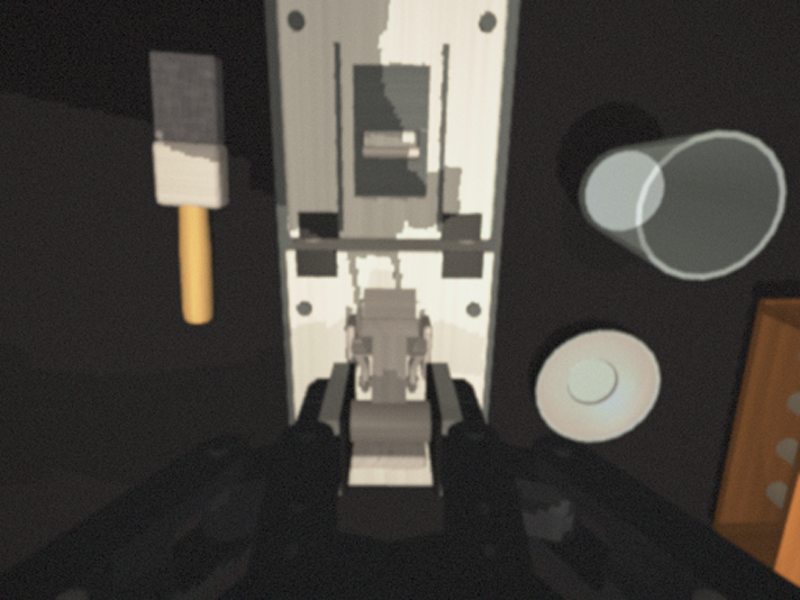

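Run:
```python
from kin import *
q0=ik_grip(np.array([35.6,210.4])); q1=ik_tip(np.array([114,72]),(1.5,0))
print(q0,q1)
P=[fk(*(q0+(q1-q0)*s))[0] for s in np.linspace(0,1,21)]
P=np.array(P); print(P[0],P[-1]); d=np.diff(P,axis=0)/10
for a in d: print([round(-a[0],2),round(-a[1],2)],end=' ')
```

```text
[1.36881937 1.06251226] [ 1.49754003 -0.05928404]
[ 35.6 210.4] [115.81160193 110.96111008]
[np.float64(-0.63), np.float64(0.24)] [np.float64(-0.62), np.float64(0.28)] [np.float64(-0.6), np.float64(0.31)] [np.float64(-0.58), np.float64(0.34)] [np.float64(-0.56), np.float64(0.38)] [np.float64(-0.54), np.float64(0.41)] [np.float64(-0.52), np.float64(0.43)] [np.float64(-0.49), np.float64(0.46)] [np.float64(-0.46), np.float64(0.49)] [np.float64(-0.44), np.float64(0.51)] [np.float64(-0.41), np.float64(0.54)] [np.float64(-0.38), np.float64(0.56)] [np.float64(-0.34), np.float64(0.58)] [np.float64(-0.31), np.float64(0.59)] [np.float64(-0.28), np.float64(0.61)] [np.float64(-0.24), np.float64(0.62)] [np.float64(-0.21), np.float64(0.63)] [np.float64(-0.17), np.float64(0.64)] [np.float64(-0.14), np.float64(0.65)] [np.float64(-0.1), np.float64(0.66)]
```

servo_tool(
  moves=[
    {"slide": [-0.63, 0.24, 0], "rot": [0, 0, 0]},
    {"slide": [-0.62, 0.28, 0], "rot": [0, 0, 0]},
    {"slide": [-0.6, 0.31, 0], "rot": [0, 0, 0]},
    {"slide": [-0.58, 0.34, 0], "rot": [0, 0, 0]},
    {"slide": [-0.56, 0.38, 0], "rot": [0, 0, 0]},
    {"slide": [-0.54, 0.41, 0], "rot": [0, 0, 0]},
  ],
)

```text
clock: 3.57
position: [0.5344, 0.0254, 0.1872]
tcp_rot: [-0.53, 0.53, -0.468, 0.469]
ft_force: [-0.6, -3.0, 2.7]
opening: 0.26
```

Run:
```python
from m import *
st()
im,C=snap('side','s4');cv2.imwrite('pics/s4z.png',cv2.resize(im[125:230,220:340,::-1],(686,600),interpolation=cv2.INTER_CUBIC))
```

```text
t 3.57 mould TCP [ 71.1   0.6 187.2] F(mould) [-2.9  1.   2.7] open 0.26
tool axes in mould
 [[-1.    -0.     0.004]
 [-0.004 -0.    -1.   ]
 [ 0.    -1.     0.   ]]
```

View pics/s4z.png

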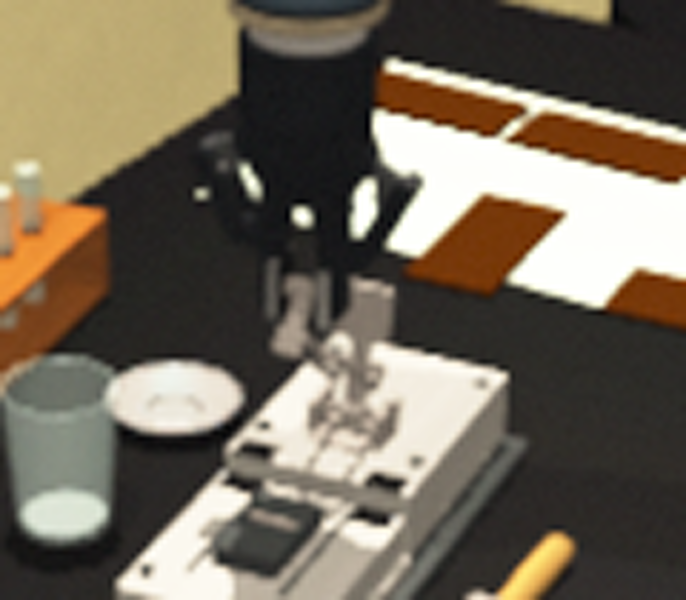

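servo_tool(
  moves=[
    {"slide": [-0.52, 0.43, 0], "rot": [0, 0, 0]},
    {"slide": [-0.49, 0.46, 0], "rot": [0, 0, 0]},
    {"slide": [-0.46, 0.49, 0], "rot": [0, 0, 0]},
    {"slide": [-0.44, 0.51, 0], "rot": [0, 0, 0]},
    {"slide": [-0.41, 0.54, 0], "rot": [0, 0, 0]},
    {"slide": [-0.38, 0.56, 0], "rot": [0, 0, 0]},
    {"slide": [-0.34, 0.58, 0], "rot": [0, 0, 0]},
    {"slide": [-0.31, 0.59, 0], "rot": [0, 0, 0]},
    {"slide": [-0.28, 0.61, 0], "rot": [0, 0, 0]},
    {"slide": [-0.24, 0.62, 0], "rot": [0, 0, 0]},
    {"slide": [-0.21, 0.63, 0], "rot": [0, 0, 0]},
    {"slide": [-0.17, 0.64, 0], "rot": [0, 0, 0]},
    {"slide": [-0.14, 0.65, 0], "rot": [0, 0, 0]},
    {"slide": [-0.1, 0.66, 0], "rot": [0, 0, 0]},
    {"slide": [0, 0, 0], "rot": [0, 0, 0]},
    {"slide": [0, 0, 0], "rot": [0, 0, 0]},
  ],
)

```text
clock: 4.95
position: [0.5289, 0.0696, 0.1076]
tcp_rot: [-0.529, 0.53, -0.469, 0.468]
ft_force: [1.3, -1.7, 1.2]
opening: 0.264
```

Run:
```python
from m import *
st()
im,C=snap('side','s5');cv2.imwrite('pics/s5z.png',cv2.resize(im[155:260,220:340,::-1],(686,600),interpolation=cv2.INTER_CUBIC))
im,C=snap('wrist','w5'); cv2.imwrite('pics/w5z.png',cv2.resize(im[:,:,::-1],(800,600),interpolation=cv2.INTER_CUBIC))
pickle.dump(C,open('w5.pkl','wb'))
```

```text
t 4.95 mould TCP [115.6   0.9 107.6] F(mould) [-1.8 -1.1  1.2] open 0.264
tool axes in mould
 [[-1.    -0.     0.004]
 [-0.004  0.    -1.   ]
 [-0.    -1.    -0.   ]]
```

View pics/s5z.png

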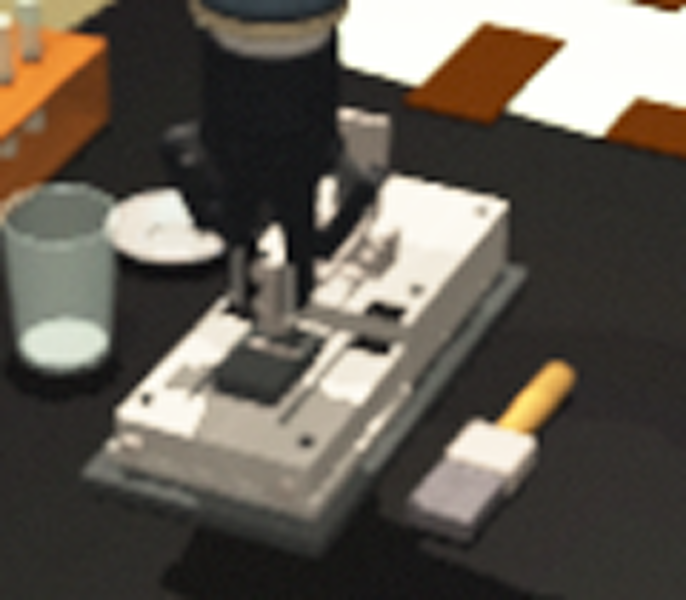

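View pics/w5z.png

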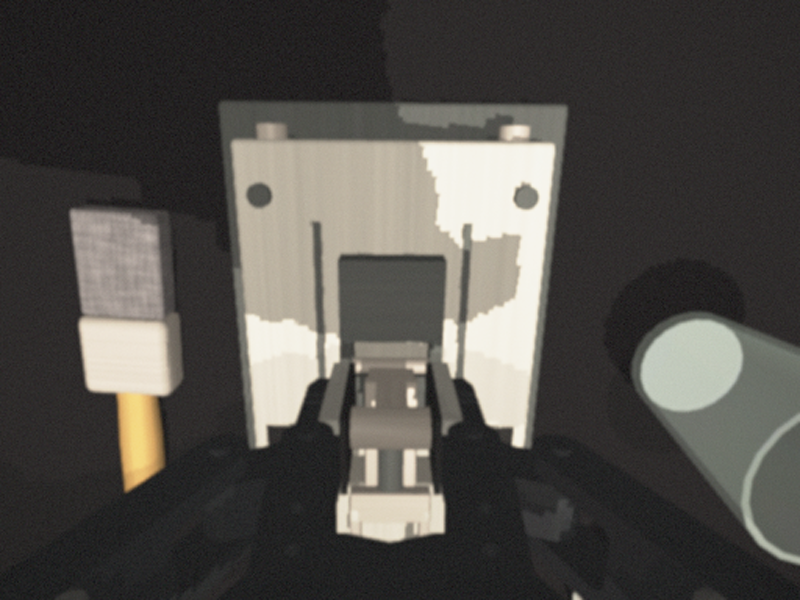

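Run:
```python
from m import *
im=np.load('pics/w2.npy')[:,:,::-1]
cv2.imwrite('pics/w2k.png',cv2.resize(im[35:130,215:285],(442,600),interpolation=cv2.INTER_CUBIC))
im=np.load('pics/w5.npy')[:,:,::-1]
cv2.imwrite('pics/w5k.png',cv2.resize(im[150:350,180:320],(420,600),interpolation=cv2.INTER_CUBIC))
```

```text
(no output)
```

View pics/w2k.png

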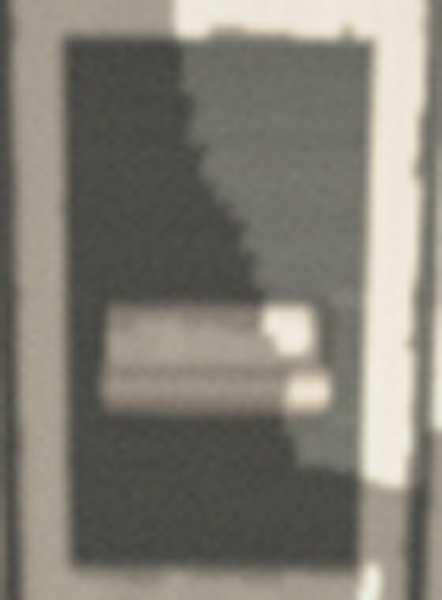

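View pics/w5k.png

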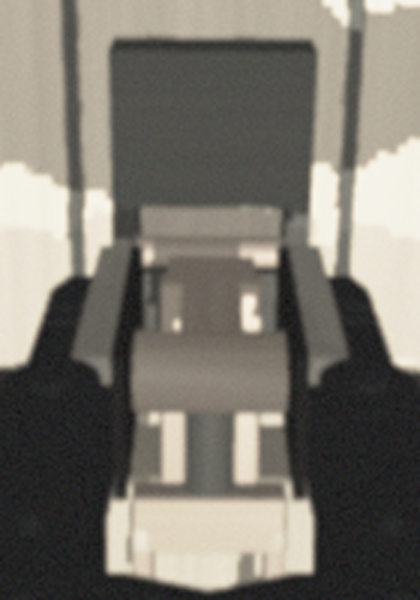

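Run:
```python
from m import *
C2=pickle.load(open('w2.pkl','rb'));C5=pickle.load(open('w5.pkl','rb'))
g=lambda u,v:(215+u*70/442,35+v*95/600); k=lambda u,v:(180+u/3,150+v/3)
for n,v,zz in [('keeper far',37,.06),('slot far',303,.06),('bar far',370,.059),('bar mid',391,.060),('bar near',412,.059),('keeper near',563,.06)]: print(n,plane and mf(plane(C2,*g(218,v),zz)).round(1))
for n,v,zz in [('keeper far',40,.06),('slot far',206,.06),('claw nose end',258,.085),('nose 75',258,.075),('crossbar',372,.111)]: print(n,mf(plane(C5,*k(212,v),zz)).round(1))
o,d=ray(C5,*k(212,372)); print(mf(o))
```

```text
keeper far [150.8  -0.4  60. ]
slot far [119.   -0.5  60. ]
bar far [110.6  -0.6  59. ]
bar mid [107.9  -0.6  60. ]
bar near [105.2  -0.6  59. ]
keeper near [85.4 -0.7 60. ]
keeper far [153.7   0.   60. ]
slot far [119.9  -0.2  60. ]
claw nose end [120.6  -0.   85. ]
nose 75 [ 1.158e+02 -1.000e-01  7.500e+01]
crossbar [114.5   0.  111. ]
[191.80863628   0.97380838 232.54799373]
```

servo_tool(
  moves=[
    {"slide": [-0.06, 0.2, 0.05], "rot": [0, 0, 0]},
    {"slide": [-0.06, 0.2, 0], "rot": [0, 0, 0]},
    {"slide": [-0.06, 0.2, 0], "rot": [0, 0, 0]},
    {"slide": [-0.07, 0.2, 0], "rot": [0, 0, 0]},
    {"slide": [-0.04, 0.1, 0], "rot": [0, 0, 0]},
    {"slide": [0, 0, 0], "rot": [0, 0, 0]},
  ],
)

```text
clock: 5.55
position: [0.529, 0.0725, 0.0987]
tcp_rot: [-0.529, 0.53, -0.469, 0.468]
ft_force: [0.0, -2.4, 1.3]
opening: 0.262
```

Run:
```python
from m import *
from kin import *
s,_=st()
p=mf(s['position'])
for o in (3,4.5): q=ik_grip(np.array([p[0],p[2]+o]),(1.5,-.1)); print(o,q,fk(*q)[1])
```

```text
t 5.55 mould TCP [118.5   0.5  98.7] F(mould) [-2.4  0.3  1.3] open 0.262
tool axes in mould
 [[-1.    -0.     0.004]
 [-0.004  0.    -1.   ]
 [ 0.    -1.    -0.   ]]
3 [ 1.57502251 -0.13836472] [113.59897265  62.99442081]
4.5 [ 1.57612756 -0.12568926] [114.08984445  64.43562661]
```

servo_tool(
  moves=[
    {"slide": [-0.04, 0.1, 0], "rot": [0, 0, 0]},
    {"slide": [-0.03, 0.1, 0], "rot": [0, 0, 0]},
    {"slide": [-0.04, 0.1, 0], "rot": [0, 0, 0]},
    {"slide": [-0.03, 0.1, 0], "rot": [0, 0, 0]},
  ],
)

```text
clock: 5.88
position: [0.5289, 0.0738, 0.0949]
tcp_rot: [-0.529, 0.53, -0.469, 0.469]
ft_force: [0.4, -3.2, 1.6]
opening: 0.26
```

servo_tool(
  moves=[
    {"slide": [-0.03, 0.1, 0], "rot": [0, 0, 0]},
    {"slide": [-0.03, 0.1, 0], "rot": [0, 0, 0]},
  ],
)

```text
clock: 6.05
position: [0.529, 0.0745, 0.0932]
tcp_rot: [0.53, -0.529, 0.469, -0.469]
ft_force: [-2.0, -2.5, 10.1]
opening: 0.256
```

servo_tool(
  moves=[
    {"slide": [0, -0.1, 0], "rot": [0, 0, 0]},
    {"slide": [0, 0, 0], "rot": [0, 0, 0]},
  ],
)

```text
clock: 6.22
position: [0.5289, 0.0743, 0.094]
tcp_rot: [-0.529, 0.53, -0.469, 0.469]
ft_force: [-0.1, -3.9, 2.8]
opening: 0.261
```

Run:
```python
from m import *
from kin import *
s,_=st()
p=mf(s['position'])
for o in (3,4.5): q=ik_grip(np.array([p[0],p[2]+o]),(1.5,-.1)); print(o,q,fk(*q)[1])
im,C=snap('wrist','w6'); pickle.dump(C,open('w6.pkl','wb'))
cv2.imwrite('pics/w6k.png',cv2.resize(im[150:350,180:320,::-1],(560,800-200),interpolation=cv2.INTER_CUBIC))
im,C=snap('side','s6');cv2.imwrite('pics/s6z.png',cv2.resize(im[180:235,240:310,::-1],(764,600),interpolation=cv2.INTER_CUBIC))
```

```text
t 6.22 mould TCP [120.3   0.4  94. ] F(mould) [-3.9  0.6  2.8] open 0.261
tool axes in mould
 [[-1.    -0.     0.004]
 [-0.004  0.    -1.   ]
 [ 0.    -1.    -0.   ]]
3 [ 1.64084838 -0.17699591] [113.92662216  58.5708042 ]
4.5 [ 1.63988191 -0.16433823] [114.41417143  59.99320029]
```

View pics/w6k.png

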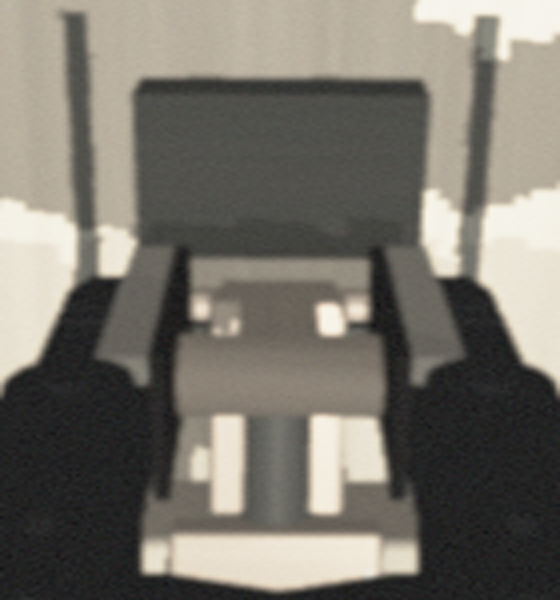

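View pics/s6z.png

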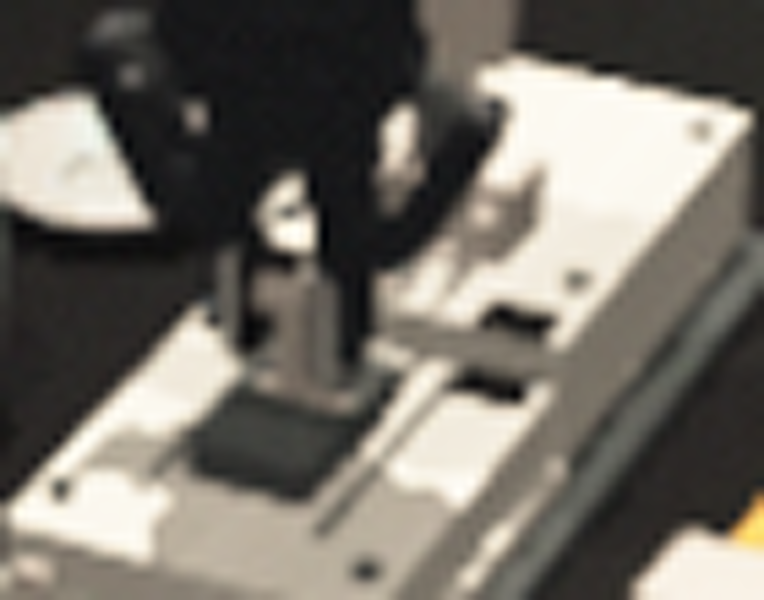

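Run:
```python
from m import *
C=pickle.load(open('w6.pkl','rb')); k=lambda u,v:(180+u/4,150+v/3)
for n,v,zz in [('keeper far top',82,.06),('keeper far base',78,.047),('slot far',257,.06),('crossbar97',372,.097),('crossbar98.5',372,.0985),('nose top edge',283,.075)]: print(n,mf(plane(C,*k(275,v),zz)).round(1))
for n,m in [('crossbar at tcp+3',[120.3,0,97]),('+4.5',[120.3,0,98.5]),('nose tip end',[118,0,68])]:
  p=proj(C,wf(m)); print(n,((p-[180,150])*[4,3]).round(1))
print(mf(ray(C,0,0)[0]))
```

```text
keeper far top [153.9   0.7  60. ]
keeper far base [151.2   0.7  47. ]
slot far [120.1   0.5  60. ]
crossbar97 [119.1   0.5  97. ]
crossbar98.5 [120.1   0.5  98.5]
nose top edge [122.5   0.5  75. ]
crossbar at tcp+3 [279.4 365.2]
+4.5 [279.4 370.8]
nose tip end [278.9 287.4]
[196.54209004   0.57931195 218.66783035]
```

servo_tool(
  moves=[
    {"slide": [-0.1, 0, 0], "rot": [0, 0, 0]},
    {"slide": [-0.05, 0.05, 0], "rot": [0, 0, 0]},
    {"slide": [-0.02, 0.05, 0], "rot": [0, 0, 0]},
    {"slide": [0, 0.0, 0], "rot": [0, 0, 0]},
  ],
)

```text
clock: 6.65
position: [0.5286, 0.0757, 0.0929]
tcp_rot: [-0.529, 0.53, -0.469, 0.469]
ft_force: [-0.2, -4.7, 2.3]
opening: 0.26
```

```bash
python3 -c "
from m import *
st()"
```

```text
t 6.65 mould TCP [121.7   0.4  92.9] F(mould) [-4.6  0.7  2.3] open 0.26
tool axes in mould
 [[-1.    -0.001  0.004]
 [-0.004  0.    -1.   ]
 [ 0.001 -1.    -0.   ]]
```

servo_tool(
  moves=[
    {"slide": [-0.03, 0.1, 0], "rot": [0, 0, 0]},
    {"slide": [-0.03, 0.1, 0], "rot": [0, 0, 0]},
    {"slide": [0, 0, 0], "rot": [0, 0, 0]},
  ],
)

```text
clock: 6.9
position: [0.5285, 0.0764, 0.0907]
tcp_rot: [-0.529, 0.53, -0.469, 0.469]
ft_force: [-1.1, -5.9, 2.0]
opening: 0.262
```

servo_tool(
  moves=[
    {"slide": [-0.02, 0.1, 0], "rot": [0, 0, 0]},
    {"slide": [-0.02, 0.1, 0], "rot": [0, 0, 0]},
    {"slide": [0, 0, 0], "rot": [0, 0, 0]},
  ],
)

```text
clock: 7.15
position: [0.5284, 0.0768, 0.0887]
tcp_rot: [-0.529, 0.53, -0.469, 0.469]
ft_force: [0.4, -6.7, 2.5]
opening: 0.263
```

servo_tool(
  moves=[
    {"slide": [-0.02, 0.1, 0], "rot": [0, 0, 0]},
    {"slide": [-0.02, 0.1, 0], "rot": [0, 0, 0]},
    {"slide": [0, 0, 0], "rot": [0, 0, 0]},
  ],
)

```text
clock: 7.4
position: [0.5284, 0.0773, 0.0867]
tcp_rot: [-0.529, 0.53, -0.469, 0.469]
ft_force: [-0.3, -5.2, 2.3]
opening: 0.261
```

```bash
python3 -c "
from m import *
from kin import *
s,_=st()
p=mf(s['position'])
for o in (3,4.5): q=ik_grip(np.array([p[0],p[2]+o]),(1.5,-.1)); print(o,q,fk(*q)[1])
"
```

```text
t 7.4 mould TCP [123.3   0.5  86.7] F(mould) [-5.1  0.9  2.3] open 0.261
tool axes in mould
 [[-1.    -0.     0.004]
 [-0.004  0.    -1.   ]
 [ 0.    -1.    -0.   ]]
3 [ 1.76304829 -0.23510169] [114.72582854  51.6911655 ]
4.5 [ 1.75894397 -0.22257738] [115.20296042  53.08646187]
```

servo_tool(
  moves=[
    {"slide": [-0.02, 0.1, 0], "rot": [0, 0, 0]},
    {"slide": [0, 0, 0], "rot": [0, 0, 0]},
  ],
)

```text
clock: 7.57
position: [0.5284, 0.0775, 0.0858]
tcp_rot: [-0.529, 0.53, -0.469, 0.469]
ft_force: [-0.7, -5.6, 3.0]
opening: 0.26
```

servo_tool(
  moves=[
    {"slide": [-0.02, 0.1, 0], "rot": [0, 0, 0]},
    {"slide": [0, 0, 0], "rot": [0, 0, 0]},
  ],
)

```text
clock: 7.73
position: [0.5283, 0.0777, 0.0848]
tcp_rot: [-0.529, 0.53, -0.469, 0.469]
ft_force: [-0.1, -4.7, 3.7]
opening: 0.262
```

servo_tool(
  moves=[
    {"slide": [0, 0.1, 0], "rot": [0, 0, 0]},
    {"slide": [0, 0, 0], "rot": [0, 0, 0]},
  ],
)

```text
clock: 7.9
position: [0.5285, 0.0778, 0.0842]
tcp_rot: [-0.53, 0.53, -0.468, 0.469]
ft_force: [-0.5, -5.0, 7.2]
opening: 0.259
```

Run:
```python
from m import *
st()
im,C=snap('wrist','w7'); pickle.dump(C,open('w7.pkl','wb'))
cv2.imwrite('pics/w7k.png',cv2.resize(im[150:350,180:320,::-1],(560,800-200),interpolation=cv2.INTER_CUBIC))
im,C=snap('side','s7');cv2.imwrite('pics/s7z.png',cv2.resize(im[180:235,240:310,::-1],(764,600),interpolation=cv2.INTER_CUBIC))
```

```text
t 7.9 mould TCP [123.8   0.4  84.2] F(mould) [-4.9  1.1  7.2] open 0.259
tool axes in mould
 [[-1.    -0.     0.004]
 [-0.004 -0.    -1.   ]
 [ 0.    -1.     0.   ]]
```

View pics/w7k.png

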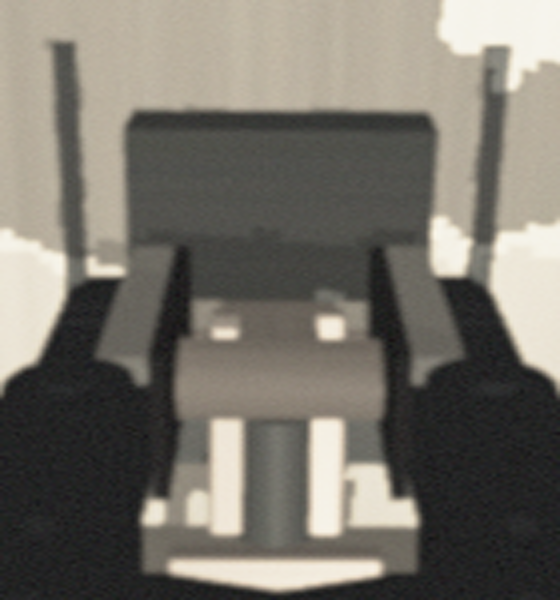

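View pics/s7z.png

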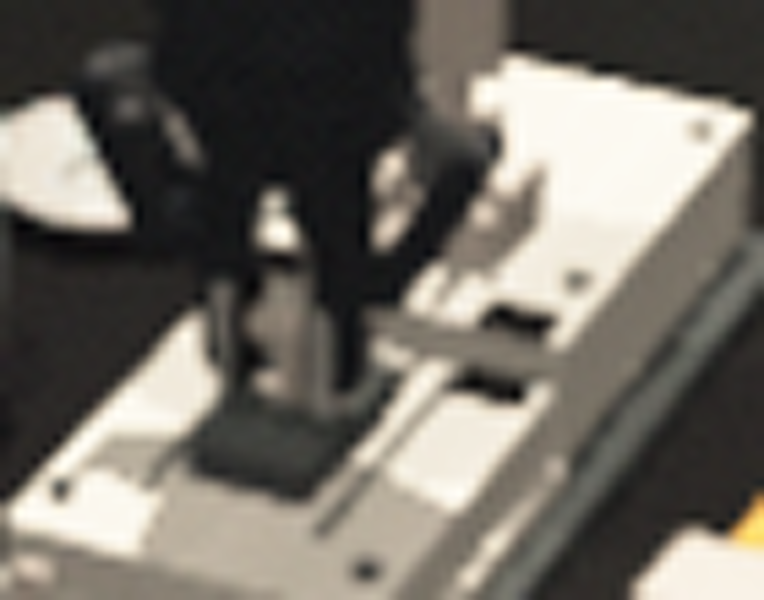

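servo_tool(
  moves=[
    {"slide": [0.1, 0, 0], "rot": [0, 0, 0]},
    {"slide": [0.1, 0, 0], "rot": [0, 0, 0]},
    {"slide": [0, 0, 0], "rot": [0, 0, 0]},
  ],
)

```text
clock: 8.25
position: [0.5288, 0.0773, 0.0843]
tcp_rot: [0.53, -0.529, 0.468, -0.468]
ft_force: [-2.2, 0.7, 7.6]
opening: 0.262
```

```bash
python3 -c "
from m import *
st()"
```

```text
t 8.25 mould TCP [1.232e+02 1.000e-01 8.430e+01] F(mould) [1.  2.1 7.6] open 0.262
tool axes in mould
 [[-1.     0.001  0.005]
 [-0.005 -0.001 -1.   ]
 [-0.001 -1.     0.001]]
```

servo_tool(
  gripper=0,
  moves=[
    {"slide": [0, 0, 0], "rot": [0, 0, 0]},
    {"slide": [0, 0, 0], "rot": [0, 0, 0]},
    {"slide": [0, 0, 0], "rot": [0, 0, 0]},
    {"slide": [0, 0, 0], "rot": [0, 0, 0]},
    {"slide": [0, 0, 0], "rot": [0, 0, 0]},
  ],
)

```text
clock: 8.67
position: [0.5286, 0.0763, 0.0838]
tcp_rot: [-0.53, 0.53, -0.469, 0.468]
ft_force: [-0.3, -0.5, 0.5]
opening: 0.499
```

Run:
```python
from m import *
st()
im,C=snap('wrist','w8'); pickle.dump(C,open('w8.pkl','wb'))
cv2.imwrite('pics/w8z.png',cv2.resize(im[:,:,::-1],(800,600),interpolation=cv2.INTER_CUBIC))
```

```text
t 8.67 mould TCP [122.3   0.4  83.8] F(mould) [-0.4  0.4  0.5] open 0.499
tool axes in mould
 [[-1.     0.     0.004]
 [-0.004  0.    -1.   ]
 [-0.    -1.    -0.   ]]
```

View pics/w8z.png

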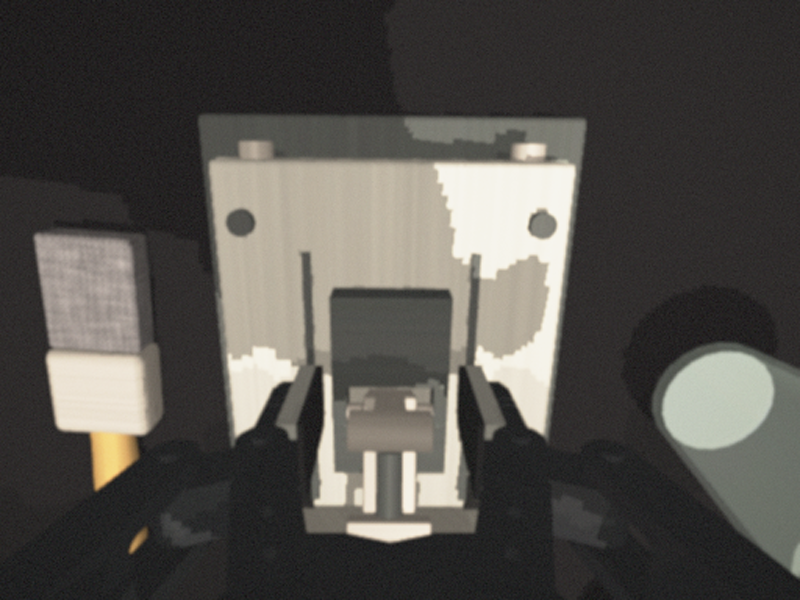

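servo_tool(
  moves=[
    {"slide": [0, -0.5, 0], "rot": [0, 0, 0]},
    {"slide": [0, -1.5, 0], "rot": [0, 0, 0]},
    {"slide": [0, -2.5, 0], "rot": [0, 0, 0]},
    {"slide": [0, -2.5, 0], "rot": [0, 0, 0]},
    {"slide": [0, -3, 0], "rot": [0, 0, 0]},
    {"slide": [0, -3, 0], "rot": [0, 0, 0]},
    {"slide": [0, -1.5, 0], "rot": [0, 0, 0]},
    {"slide": [0, 0, 0], "rot": [0, 0, 0]},
    {"slide": [0, 0, 0], "rot": [0, 0, 0]},
  ],
)

```text
clock: 9.47
position: [0.529, 0.0761, 0.23]
tcp_rot: [0.53, -0.529, 0.468, -0.469]
ft_force: [0.4, 0.0, -0.0]
opening: 0.506
```

Run:
```python
from m import *
st()
im,C=snap('wrist','w9'); pickle.dump(C,open('w9.pkl','wb'))
cv2.imwrite('pics/w9z.png',cv2.resize(im[:,:,::-1],(800,600),interpolation=cv2.INTER_CUBIC))
im,C=snap('side','s9');cv2.imwrite('pics/s9z.png',cv2.resize(im[155:260,220:340,::-1],(686,600),interpolation=cv2.INTER_CUBIC))
```

```text
t 9.47 mould TCP [122.   0. 230.] F(mould) [-0.  -0.4 -0. ] open 0.506
tool axes in mould
 [[-1.     0.     0.004]
 [-0.004 -0.002 -1.   ]
 [-0.    -1.     0.002]]
```

View pics/w9z.png

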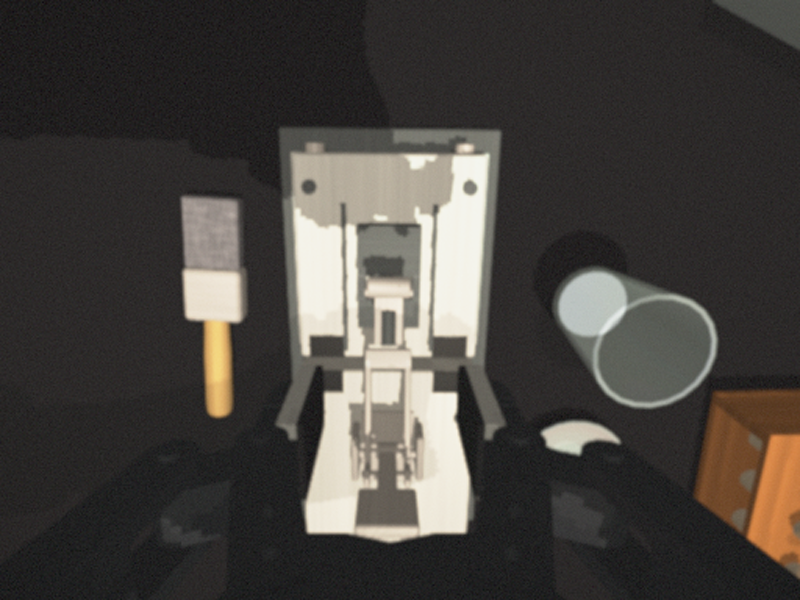

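View pics/s9z.png

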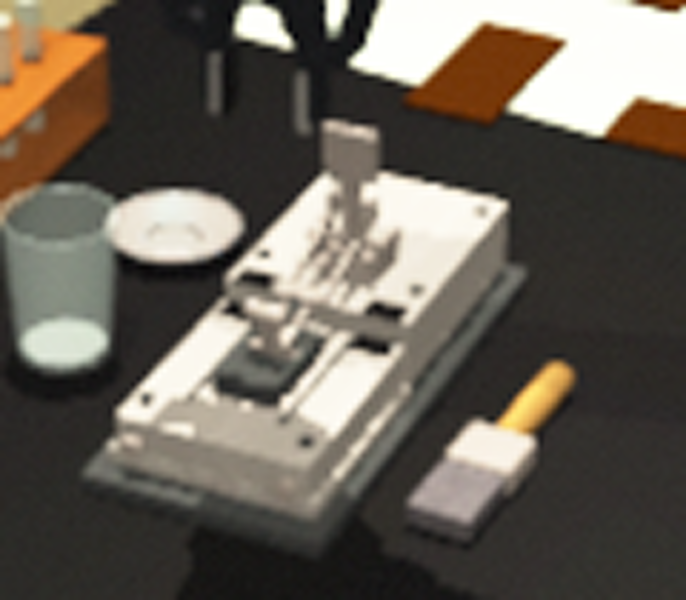

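Run:
```python
from m import *
C=pickle.load(open('w9.pkl','rb'));k=1.5625
o,d=ray(C,387/k,530/k);o2=mf(o);d2=mf(o+d)-o2;print(o2)
for h in (140,145,150,152,154):
    p=o2+d2*(h-o2[2])/d2[2]; print(h,p.round(1),np.hypot(p[0],h-72),np.arctan2(h-72,-p[0]))
S=cam('side'); zs=lambda u,v:(220+u*120/686,155+v*105/600)
print(tri(C,(387/k,528/k),S,zs(350,125)))
o,d=ray(C,388/k,290/k);o2=mf(o);d2=mf(o+d)-o2
for h in (86,88,90): print('crossbar',(o2+d2*(h-o2[2])/d2[2]).round(1))
for th in (1.75,1.57,1.4,1.2,1,.8,.6,.4,.3,.2,.1,0):
    r=64; P=np.array([-r*np.cos(th),72+r*np.sin(th)])+4*np.array([np.sin(th),np.cos(th)]); print(th,P.round(1),'TCP',(P+[11,17]).round(1))
```

```text
[198.2189568    0.51933427 354.64085876]
140 [ -1.4   0.5 140. ] 68.01499817113641 1.5497953359397365
145 [  3.2   0.5 145. ] 73.07108994458778 1.6149108418273896
150 [  7.9   0.5 150. ] 78.39634513166052 1.6713937818599172
152 [  9.7   0.5 152. ] 80.5899523357792 1.6918696051028137
154 [ 11.6   0.5 154. ] 82.81554969049364 1.7112526564556592
(array([ 12.38318016,   1.16983143, 154.67444553]), np.float64(2.023524004505148))
crossbar [118.5   0.4  86. ]
crossbar [119.1   0.4  88. ]
crossbar [119.7   0.4  90. ]
1.75 [ 15.3 134.3] TCP [ 26.3 151.3]
1.57 [  3.9 136. ] TCP [ 14.9 153. ]
1.4 [ -6.9 135.7] TCP [  4.1 152.7]
1.2 [-19.5 133.1] TCP [ -8.5 150.1]
1 [-31.2 128. ] TCP [-20.2 145. ]
0.8 [-41.7 120.7] TCP [-30.7 137.7]
0.6 [-50.6 111.4] TCP [-39.6 128.4]
0.4 [-57.4 100.6] TCP [-46.4 117.6]
0.3 [-60.   94.7] TCP [-49.  111.7]
0.2 [-61.9  88.6] TCP [-50.9 105.6]
0.1 [-63.3  82.4] TCP [-52.3  99.4]
0 [-64.  76.] TCP [-53.  93.]
```

servo_tool(
  gripper=1,
  moves=[
    {"slide": [1.5, 0, 0], "rot": [0, 0, 0]},
    {"slide": [1.5, 0, 0], "rot": [0, 0, 0]},
    {"slide": [1.5, 0, 0], "rot": [0, 0, 0]},
    {"slide": [1.5, 0, 0], "rot": [0, 0, 0]},
    {"slide": [0.8, 1, 0], "rot": [0, 0, 0]},
    {"slide": [0, 2, 0], "rot": [0, 0, 0]},
    {"slide": [0, 2, 0], "rot": [0, 0, 0]},
    {"slide": [0, 2, 0], "rot": [0, 0, 0]},
    {"slide": [0, 1, 0], "rot": [0, 0, 0]},
    {"slide": [0, 0, 0], "rot": [0, 0, 0]},
    {"slide": [0, 0, 0], "rot": [0, 0, 0]},
  ],
)

```text
clock: 10.48
position: [0.5365, 0.0087, 0.1483]
tcp_rot: [-0.529, 0.53, -0.469, 0.468]
ft_force: [-0.3, 0.4, 0.3]
opening: 0.005
```

Run:
```python
from m import *
st()
im,C=snap('side','s10');cv2.imwrite('pics/s10z.png',cv2.resize(im[125:230,220:340,::-1],(686,600),interpolation=cv2.INTER_CUBIC))
```

```text
t 10.48 mould TCP [ 54.3   0.5 148.3] F(mould) [0.4 0.3 0.3] open 0.005
tool axes in mould
 [[-1.     0.     0.004]
 [-0.004  0.002 -1.   ]
 [-0.    -1.    -0.002]]
```

View pics/s10z.png

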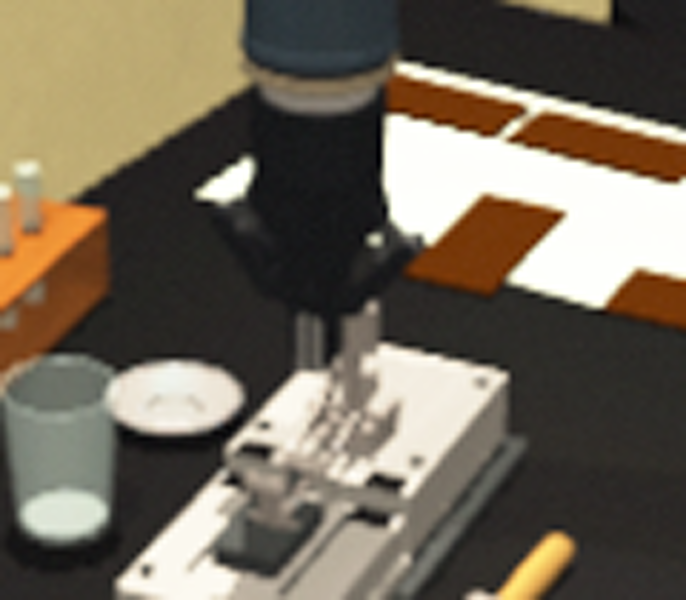

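servo_tool(
  moves=[
    {"slide": [1, 0, 0], "rot": [0, 0, 0]},
    {"slide": [1, 0, 0], "rot": [0, 0, 0]},
    {"slide": [0.6, 0, 0], "rot": [0, 0, 0]},
    {"slide": [0.5, 0, 0], "rot": [0, 0, 0]},
    {"slide": [0.5, 0, 0], "rot": [0, 0, 0]},
    {"slide": [0.4, 0, 0], "rot": [0, 0, 0]},
  ],
)

```text
clock: 11.03
position: [0.542, -0.031, 0.1494]
tcp_rot: [0.53, -0.529, 0.469, -0.468]
ft_force: [-2.1, 4.9, 3.5]
opening: 0.0
```

Run:
```python
from m import *
st()
```

```text
t 11.03 mould TCP [ 14.2  -0.3 149.4] F(mould) [5.1 1.5 3.5] open 0.0
tool axes in mould
 [[-1.     0.001  0.004]
 [-0.004 -0.001 -1.   ]
 [-0.001 -1.     0.001]]
```

Run:
```python
import numpy as np
def P(th,r): return np.array([-r*np.cos(th),72+r*np.sin(th)])+4*np.array([np.sin(th),np.cos(th)])
ths=np.arange(1.56,-.01,-.06); rs=np.interp(ths,[0,1.56],[63,60])
Q=np.array([P(t,r) for t,r in zip(ths,rs)])
for t,q,d in zip(ths[1:],Q[1:],np.diff(Q,axis=0)/10): print(round(t,2),(q+[11,17]).round(1),round(-d[0],2),round(-d[1],2))
```

```text
1.5 [ 10.7 149.2] 0.36 -0.02
1.44 [  7.1 149.2] 0.36 0.0
1.38 [  3.5 149. ] 0.36 0.02
1.32 [-1.000e-01  1.486e+02] 0.36 0.04
1.26 [ -3.7 147.9] 0.36 0.07
1.2 [ -7.3 147. ] 0.35 0.09
1.14 [-10.8 145.9] 0.35 0.11
1.08 [-14.2 144.6] 0.34 0.13
1.02 [-17.5 143.1] 0.34 0.15
0.96 [-20.8 141.4] 0.33 0.17
0.9 [-24.  139.5] 0.32 0.19
0.84 [-27.  137.4] 0.3 0.21
0.78 [-29.9 135.1] 0.29 0.23
0.72 [-32.7 132.6] 0.28 0.25
0.66 [-35.3 130. ] 0.26 0.26
0.6 [-37.8 127.2] 0.25 0.28
0.54 [-40.1 124.3] 0.23 0.29
0.48 [-42.2 121.2] 0.21 0.31
0.42 [-44.2 118. ] 0.19 0.32
0.36 [-45.9 114.7] 0.17 0.33
0.3 [-47.5 111.3] 0.15 0.34
0.24 [-48.8 107.8] 0.13 0.35
0.18 [-49.9 104.2] 0.11 0.36
0.12 [-50.8 100.5] 0.09 0.37
0.06 [-51.5  96.8] 0.07 0.37
-0.0 [-52.  93.] 0.05 0.38
```

servo_tool(
  moves=[
    {"slide": [0.36, 0, 0], "rot": [0, 0, 0]},
    {"slide": [0.36, 0, 0], "rot": [0, 0, 0]},
    {"slide": [0.36, 0.02, 0], "rot": [0, 0, 0]},
    {"slide": [0.36, 0.04, 0], "rot": [0, 0, 0]},
    {"slide": [0.36, 0.07, 0], "rot": [0, 0, 0]},
  ],
)

```text
clock: 11.45
position: [0.544, -0.0476, 0.148]
tcp_rot: [0.53, -0.529, 0.469, -0.468]
ft_force: [-3.3, 8.3, 7.7]
opening: -0.005
```

Run:
```python
from m import *
st()
im,C=snap('side','s11');cv2.imwrite('pics/s11z.png',cv2.resize(im[145:250,220:340,::-1],(686,600),interpolation=cv2.INTER_CUBIC))
```

```text
t 11.45 mould TCP [ -2.5  -0.3 148. ] F(mould) [8.7 2.3 7.7] open -0.005
tool axes in mould
 [[-1.     0.002  0.006]
 [-0.006 -0.    -1.   ]
 [-0.002 -1.     0.   ]]
```

View pics/s11z.png

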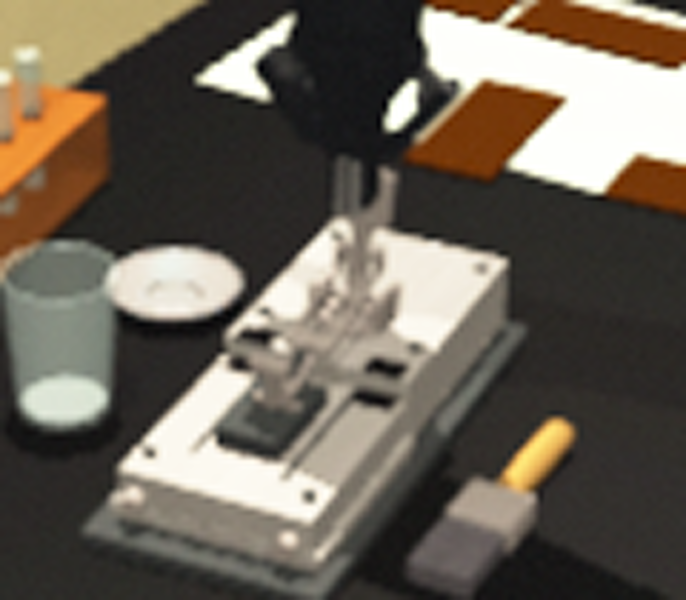

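servo_tool(
  moves=[
    {"slide": [0.35, 0.06, 0], "rot": [0, 0, 0]},
    {"slide": [0.35, 0.09, 0], "rot": [0, 0, 0]},
    {"slide": [0.34, 0.11, 0], "rot": [0, 0, 0]},
    {"slide": [0.34, 0.13, 0], "rot": [0, 0, 0]},
    {"slide": [0.33, 0.15, 0], "rot": [0, 0, 0]},
  ],
)

```text
clock: 11.92
position: [0.5458, -0.0635, 0.1427]
tcp_rot: [0.531, -0.53, 0.469, -0.467]
ft_force: [-4.4, 10.3, 10.2]
opening: -0.002
```

Run:
```python
from m import *
st()
im,C=snap('side','s12');cv2.imwrite('pics/s12z.png',cv2.resize(im[145:250,220:340,::-1],(686,600),interpolation=cv2.INTER_CUBIC))
```

```text
t 11.92 mould TCP [-18.6  -0.2 142.7] F(mould) [10.7  3.2 10.2] open -0.002
tool axes in mould
 [[-1.     0.003  0.007]
 [-0.007  0.    -1.   ]
 [-0.003 -1.    -0.   ]]
```

View pics/s12z.png

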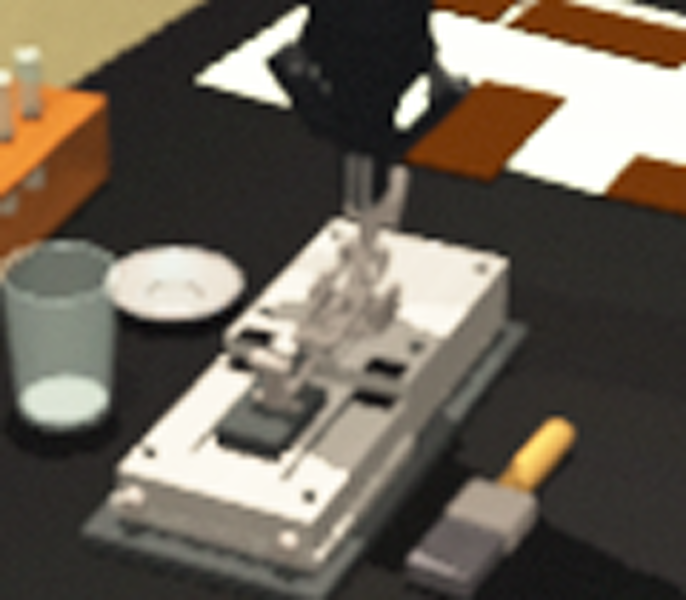

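servo_tool(
  moves=[
    {"slide": [0.33, 0.16, 0], "rot": [0, 0, 0]},
    {"slide": [0.32, 0.18, 0], "rot": [0, 0, 0]},
    {"slide": [0.31, 0.2, 0], "rot": [0, 0, 0]},
    {"slide": [0.3, 0.22, 0], "rot": [0, 0, 0]},
    {"slide": [0.28, 0.24, 0], "rot": [0, 0, 0]},
  ],
)

```text
clock: 12.38
position: [0.5475, -0.0783, 0.1325]
tcp_rot: [0.531, -0.53, 0.469, -0.467]
ft_force: [-4.5, 12.8, 9.0]
opening: -0.003
```

Run:
```python
from m import *
st()
im,C=snap('side','s13');cv2.imwrite('pics/s13z.png',cv2.resize(im[145:250,220:340,::-1],(686,600),interpolation=cv2.INTER_CUBIC))
```

```text
t 12.38 mould TCP [-3.350e+01 -1.000e-01  1.325e+02] F(mould) [13.2  2.9  9. ] open -0.003
tool axes in mould
 [[-1.     0.003  0.007]
 [-0.007  0.001 -1.   ]
 [-0.003 -1.    -0.001]]
```

View pics/s13z.png

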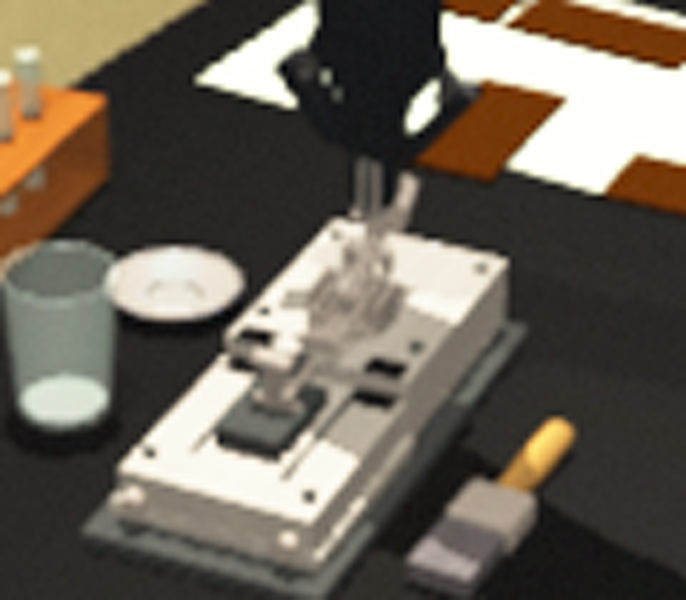

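servo_tool(
  moves=[
    {"slide": [0.24, 0.26, 0], "rot": [0, 0, 0]},
    {"slide": [0.23, 0.28, 0], "rot": [0, 0, 0]},
    {"slide": [0.22, 0.29, 0], "rot": [0, 0, 0]},
    {"slide": [0.2, 0.3, 0], "rot": [0, 0, 0]},
  ],
)

```text
clock: 12.77
position: [0.5486, -0.0879, 0.1211]
tcp_rot: [0.531, -0.53, 0.469, -0.467]
ft_force: [-3.7, 9.0, 7.7]
opening: -0.001
```

Run:
```python
from m import *
st()
```

```text
t 12.77 mould TCP [-4.310e+01 -1.000e-01  1.211e+02] F(mould) [9.4 2.6 7.7] open -0.001
tool axes in mould
 [[-1.     0.003  0.006]
 [-0.006  0.001 -1.   ]
 [-0.003 -1.    -0.001]]
```

servo_tool(
  moves=[
    {"slide": [0.12, 0.25, 0], "rot": [0, 0, 0]},
    {"slide": [0.1, 0.25, 0], "rot": [0, 0, 0]},
  ],
)

```text
clock: 12.93
position: [0.5489, -0.0907, 0.1161]
tcp_rot: [0.53, -0.53, 0.469, -0.467]
ft_force: [-2.8, 6.3, 7.6]
opening: -0.0
```

servo_tool(
  moves=[
    {"slide": [0.08, 0.2, 0], "rot": [0, 0, 0]},
    {"slide": [0.08, 0.2, 0], "rot": [0, 0, 0]},
  ],
)

```text
clock: 13.1
position: [0.5491, -0.0926, 0.112]
tcp_rot: [0.53, -0.53, 0.469, -0.468]
ft_force: [-2.7, 6.7, 5.2]
opening: 0.0
```

Run:
```python
from m import *
st()
im,C=snap('side','s14');cv2.imwrite('pics/s14z.png',cv2.resize(im[145:250,220:340,::-1],(686,600),interpolation=cv2.INTER_CUBIC))
```

```text
t 13.1 mould TCP [-4.79e+01 -1.00e-01  1.12e+02] F(mould) [6.9 1.9 5.2] open 0.0
tool axes in mould
 [[-1.     0.002  0.006]
 [-0.006  0.001 -1.   ]
 [-0.002 -1.    -0.001]]
```

View pics/s14z.png

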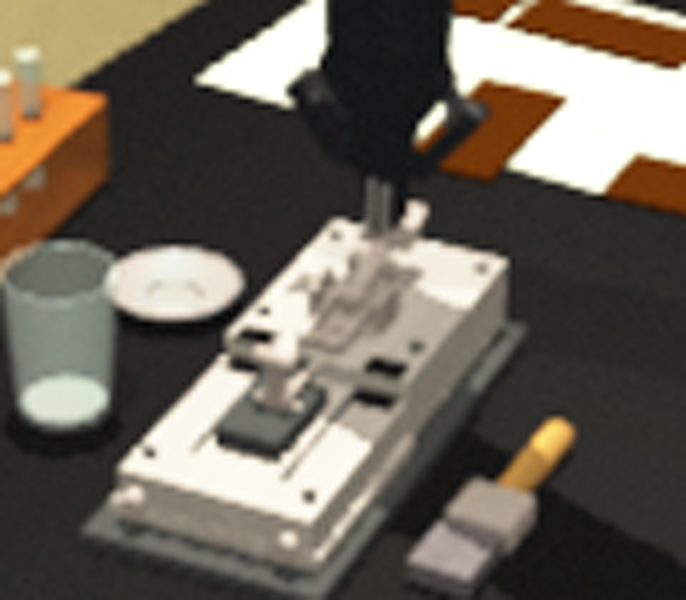

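servo_tool(
  moves=[
    {"slide": [0.03, 0.15, 0], "rot": [0, 0, 0]},
    {"slide": [0.03, 0.15, 0], "rot": [0, 0, 0]},
  ],
)

```text
clock: 13.32
position: [0.5493, -0.0937, 0.1091]
tcp_rot: [0.53, -0.53, 0.469, -0.468]
ft_force: [-2.5, 3.5, 5.4]
opening: -0.003
```

servo_tool(
  moves=[
    {"slide": [0.03, 0.15, 0], "rot": [0, 0, 0]},
    {"slide": [0.03, 0.15, 0], "rot": [0, 0, 0]},
  ],
)

```text
clock: 13.48
position: [0.5494, -0.0947, 0.106]
tcp_rot: [-0.53, 0.53, -0.469, 0.468]
ft_force: [-2.4, 3.8, 3.9]
opening: -0.003
```

servo_tool(
  moves=[
    {"slide": [0, 0.15, 0], "rot": [0, 0, 0]},
    {"slide": [0, 0.1, 0], "rot": [0, 0, 0]},
  ],
)

```text
clock: 13.65
position: [0.5495, -0.0954, 0.1033]
tcp_rot: [-0.529, 0.53, -0.469, 0.469]
ft_force: [-2.4, 1.9, 3.5]
opening: 0.005
```

servo_tool(
  moves=[
    {"slide": [0, 0.1, 0], "rot": [0, 0, 0]},
    {"slide": [0, 0.1, 0], "rot": [0, 0, 0]},
  ],
)

```text
clock: 13.82
position: [0.5495, -0.0957, 0.1014]
tcp_rot: [-0.529, 0.53, -0.469, 0.469]
ft_force: [-2.0, -0.5, 2.4]
opening: -0.002
```

Run:
```python
from m import *
st()
im,C=snap('side','s15');cv2.imwrite('pics/s15z.png',cv2.resize(im[145:250,220:340,::-1],(686,600),interpolation=cv2.INTER_CUBIC))
```

```text
t 13.82 mould TCP [-5.100e+01 -1.000e-01  1.014e+02] F(mould) [-0.3  2.   2.4] open -0.002
tool axes in mould
 [[-1.    -0.001  0.004]
 [-0.004  0.    -1.   ]
 [ 0.001 -1.    -0.   ]]
```

View pics/s15z.png

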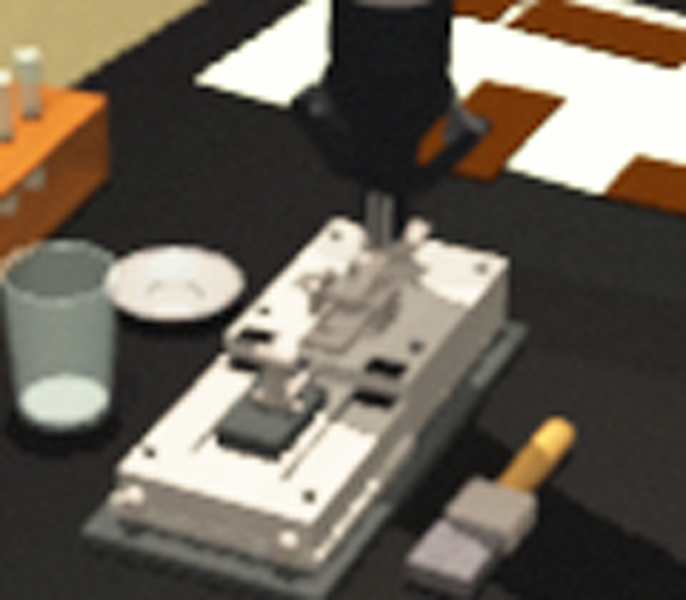

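servo_tool(
  moves=[
    {"slide": [0, 0.1, 0], "rot": [0, 0, 0]},
    {"slide": [0, 0.1, 0], "rot": [0, 0, 0]},
  ],
)

```text
clock: 14.03
position: [0.5499, -0.0957, 0.0995]
tcp_rot: [-0.529, 0.53, -0.468, 0.469]
ft_force: [-0.6, -0.7, 2.3]
opening: 0.003
```

servo_tool(
  moves=[
    {"slide": [0, 0.1, 0], "rot": [0, 0, 0]},
    {"slide": [0, 0.1, 0], "rot": [0, 0, 0]},
  ],
)

```text
clock: 14.2
position: [0.55, -0.0953, 0.0975]
tcp_rot: [0.53, -0.529, 0.468, -0.469]
ft_force: [-0.1, -0.9, 2.2]
opening: 0.0
```

servo_tool(
  moves=[
    {"slide": [0, 0.1, 0], "rot": [0, 0, 0]},
    {"slide": [0, 0, 0], "rot": [0, 0, 0]},
  ],
)

```text
clock: 14.37
position: [0.5498, -0.095, 0.0963]
tcp_rot: [0.53, -0.53, 0.469, -0.468]
ft_force: [0.2, -0.1, 0.3]
opening: 0.0
```

servo_tool(
  moves=[
    {"slide": [0, 0.1, 0], "rot": [0, 0, 0]},
    {"slide": [0, 0.05, 0], "rot": [0, 0, 0]},
    {"slide": [0, 0, 0], "rot": [0, 0, 0]},
  ],
)

```text
clock: 14.62
position: [0.5497, -0.0949, 0.0948]
tcp_rot: [-0.53, 0.53, -0.469, 0.468]
ft_force: [0.3, 0.1, -0.2]
opening: 0.002
```

servo_tool(
  moves=[
    {"slide": [0, 0.05, 0], "rot": [0, 0, 0]},
    {"slide": [0, 0.05, 0], "rot": [0, 0, 0]},
    {"slide": [0, 0, 0], "rot": [0, 0, 0]},
  ],
)

```text
clock: 14.87
position: [0.5496, -0.095, 0.0938]
tcp_rot: [-0.53, 0.53, -0.469, 0.468]
ft_force: [-0.1, 0.8, 0.1]
opening: -0.005
```

servo_tool(
  moves=[
    {"slide": [0, 0.05, 0], "rot": [0, 0, 0]},
    {"slide": [0, 0.05, 0], "rot": [0, 0, 0]},
    {"slide": [0, 0, 0], "rot": [0, 0, 0]},
  ],
)

```text
clock: 15.12
position: [0.5497, -0.0951, 0.093]
tcp_rot: [0.53, -0.53, 0.469, -0.469]
ft_force: [0.2, 0.4, 0.5]
opening: 0.004
```

servo_tool(
  moves=[
    {"slide": [0, 0.05, 0], "rot": [0, 0, 0]},
    {"slide": [0, 0, 0], "rot": [0, 0, 0]},
  ],
)

```text
clock: 15.28
position: [0.5497, -0.0951, 0.093]
tcp_rot: [0.53, -0.53, 0.468, -0.469]
ft_force: [-1.2, 0.4, 5.7]
opening: -0.001
```

Contact comes at exactly 93 mm TCP height (tip at 76 mm), which means the lever is flat. I'll retreat and check.

servo_tool(
  moves=[
    {"slide": [0, -0.5, 0], "rot": [0, 0, 0]},
    {"slide": [0, -1.5, 0], "rot": [0, 0, 0]},
    {"slide": [0, -3, 0], "rot": [0, 0, 0]},
    {"slide": [0, -3, 0], "rot": [0, 0, 0]},
    {"slide": [0, -3, 0], "rot": [0, 0, 0]},
    {"slide": [0, -3, 0], "rot": [0, 0, 0]},
    {"slide": [0, -3, 0], "rot": [0, 0, 0]},
    {"slide": [0, -2, 0], "rot": [0, 0, 0]},
    {"slide": [0, 0, 0], "rot": [0, 0, 0]},
    {"slide": [0, 0, 0], "rot": [0, 0, 0]},
  ],
)

```text
clock: 16.12
position: [0.5501, -0.0952, 0.2837]
tcp_rot: [0.53, -0.529, 0.468, -0.469]
ft_force: [0.5, 0.4, -1.0]
opening: -0.002
```

Run:
```python
from m import *
st()
im,C=snap('wrist','w20'); cv2.imwrite('pics/w20z.png',cv2.resize(im[:,:,::-1],(800,600),interpolation=cv2.INTER_CUBIC))
pickle.dump(C,open('w20.pkl','wb'))
im,C=snap('side','s20');cv2.imwrite('pics/s20z.png',cv2.resize(im[145:250,220:340,::-1],(686,600),interpolation=cv2.INTER_CUBIC))
```

```text
t 16.12 mould TCP [-50.5  -0.7 283.7] F(mould) [ 0.3 -0.6 -1. ] open -0.002
tool axes in mould
 [[-1.    -0.001  0.004]
 [-0.004 -0.002 -1.   ]
 [ 0.001 -1.     0.002]]
```

View pics/w20z.png

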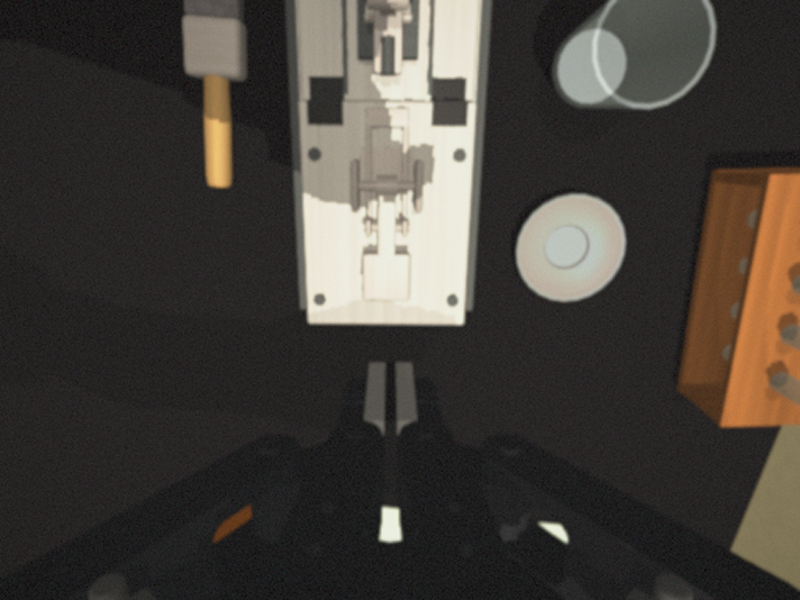

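View pics/s20z.png

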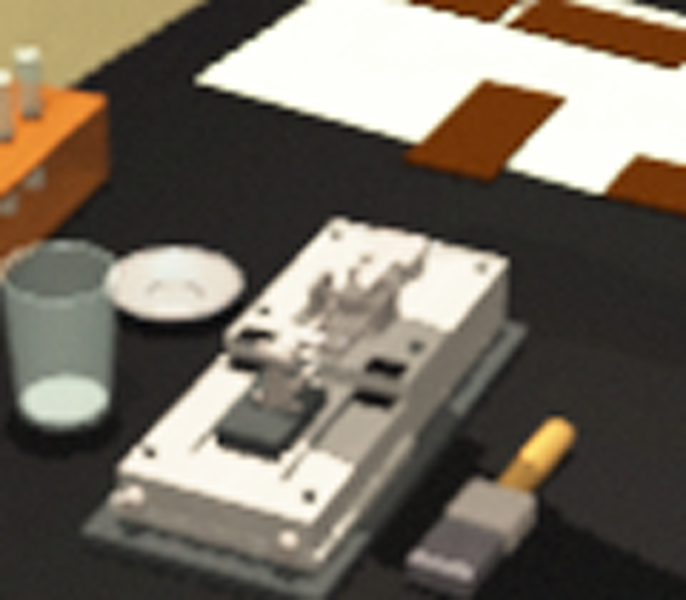

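```bash
python3 -c "
from rig import job
print(job.job_done())"
```

```text
the job is handed in; nothing more can be done
None
```

The mould is closed: the claw's tooth is hooked behind the keeper bar, the lever lies flat, and the halves are drawn together. I handed the job in at about 16 s with the robot clear of everything.

- **Hooking the claw:** I gripped the crossbar across its ends and carried the claw to the keeper. It first came down on something at about bar-top height, with about 10 N upward. I eased it 1 mm up and about 1.5 mm towards +x, and it dropped in. It bottomed about 9 mm below the first contact at about 7 N. A small pull back found resistance, so I let go and lifted clear.
- **Closing the lever:** I pushed the paddle down along its arc with the closed fingertips. The wrist force peaked at about 16 N and eased off towards dead centre. At the end the force fell to about zero, and the lever went down by itself.

**Last checks:**
- **Lever flat:** a light touch met the paddle with the fingertips 76 mm above the bench, which is its closed height. That touch read 5.7 N.
- **Mould shut:** the last wrist picture shows the parting line as a thin line, where it was a clear gap before. I judged this by eye and did not measure the gap.
- **Hook and surroundings:** the last pictures show the claw still in the keeper. The beaker, dish and brush look as they did before.

**Disagreement:** my camera estimates of the keeper slot's far edge ranged from 118 to 120 mm. That spread is probably why the first descent missed.

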